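# Stop the coasting flywheel on its lock slot and pin it

### The job

The test stand has just been switched off and its steel flywheel is still coasting. With empty fingers brake it by a light touch, never pressing on it with more than about 15 N, so that it comes to rest with its hole over the fixed slot of the lock bracket and stays there once you let go; only when it stands still, take the round-handled lock pin from the rack and put it through the hole down into the slot until its collar sits flush on the wheel, then let go. Leave the square-headed stud in the rack and the other things on the bench alone.

Things in the scene. Friction and masses are not known exactly. Their poses are not given: they have to be found in the camera images.
- flywheel: plain steel disc lying flat on a vertical axis, 200 mm across, 14 mm thick, 3.4 kg, inertia about 0.017 kg m2. Origin on the axis at its underside, 75 mm above the bench; z up, x axis points to its only hole. At the start it is already turning counter-clockwise (seen from above) at about 3 to 6 rad/s and coasts, losing about 0.1 rad/s per second; once stopped it stays put
- face (a point): centre of the wheel's flat top face, on the axis, 89 mm above the bench. A hub cap 36 mm across stands 8 mm above it; from 20 to 60 mm off the axis the face is unbroken and a finger pressed there drags the wheel by friction (unknown coefficient, about 0.5 to 1.3). The wheel is sprung along its axis: it gives 1 mm for each 8 N pressed down, at most 4 mm
- hole (a point): centre of the flywheel's only hole, at its top face: a round through hole 16 mm across, 72 mm from the axis; it turns with the wheel
- slot (a point): where the hole must stop, in the fixed aluminium lock bracket on one side of the stand: 72 mm from the axis, at the bracket's top, 69 mm above the bench, 6 mm under the wheel. The slot is 16 mm wide, 39 mm deep and runs radially from 52 to 125 mm off the axis (x axis outwards); two ears beside it stand just outside the rim, flush with the wheel's top
- pin_mid (a point): middle of the round handle (18 mm across, 46 mm tall) of the steel lock pin (0.16 kg), upright in the rack, free to lift out; z up along the pin. Below the handle a collar 26 mm across, 6 mm thick, its underside 29 mm below this point, then a shank 10 mm across, 40 mm long, tapered at the tip. Home on the wheel, this point is 29 mm above the wheel's top
- pin_tip (a point): lower tip of the lock pin, 69 mm below the middle of the handle
- rack: black block, 60 mm (x) by 140 mm (y), 50 mm high, fixed, with two through holes 16 mm across, 80 mm apart along its y; lock pin and stud stand in them, either way round. Origin under its centre.
- stud_head (a point): centre of the square head (30 x 30 x 22 mm) of the stud that stands in the other hole of the rack; not needed, leave it
- driver: the screwdriver on the bench, not needed: leave it alone
- post: the steel post on the bench, not needed: leave it alone
- adapter: the brass-nosed adapter on the bench, not needed: leave it alone
- collar: the aluminium collar ring on the bench, not needed: leave it alone
- clamp: the small aluminium clamp bar on the bench, not needed: leave it alone
- jar: the white jar on the bench, not needed: leave it alone

How it is judged:
By the outcome, as a careful person would: the job done as asked, in the order asked, and still so for the second after the job is handed in, with the robot touching nothing.
It also fails if it takes over 72 s, if anything falls off the work surface, if the arm or the gripper's body presses on something with over 40 N, if the wrist force passes 120 N, or if a joint passes its speed limit or range.

### The arm

A 6-joint arm with a two-finger parallel gripper is mounted at the origin on the work surface. World frame = base frame: x ahead of the robot, y to its left, z up, the work surface at z = 0. Lengths are in m, angles in rad, forces in N, time in s.
With the tool pointing down it reaches from about 0.35 to 0.95 m from the base axis. Payload 17.4 kg.
Tool frame: the origin (TCP) lies on the centre line of the jaws, within the pads' length; the fingertips stand 22 mm ahead of it and the grasp point (between the pads) lies 3 mm ahead of it (manip.tips_ahead is the distance from the TCP to the fingertips, in m); x points along the fingers, y is the direction in which the jaws open and shut, and the axes are right-handed (so a half turn about x gives the same grasp; the last joint's range is limited). The gripper opens to 93 mm and grips with 3 to 60 N. Pads are 15 mm wide; open, the fingers measure 128 mm over their backs; the gripper's body (75 mm by 188 mm) begins 65 mm behind the grasp point.
Start: joints at [1.143, 0.116, 1.442, -0, 1.584, -0.038], TCP at [0.257, 0.624, 0.241] pointing down, gripper open.
Joint ranges: [-2.83, 2.83], [-0.83, 2.19], [0.07, 2.5], [-1.14, 4.28], [0.01, 3], [-2.97, 2.97]. Speed limits (rad/s): [1.89, 1.89, 2.22, 3.14, 3.14, 3.14].

### API

Orientations are given as a unit quaternion [w, x, y, z].
In Python, from workcell import manip gives the robot as it stands.
- The arm moves only by the tool step_arm, never from a script. Its argument "commands" is a list of rows, each an object of numbers: "x", "y", "z": the shift along the tool's x, y, z in units of 0.6 m (1.0 is 0.6 m); "rx", "ry", "rz": the turn, a rotation vector about the tool's x, y, z in units of 60 degrees (1.0 is 60 degrees); "hand": the closure, from -1 (fully open) to 1 (shut). A call has 1 to 10 rows; each row shifts and turns the commanded pose from where the row before left it, along the tool's axes as they then stand; what a row does not reach is not made up. A row lasts 1/8 s, in which the tool goes at most 62.5 mm and 10.7 degrees, less where a joint would pass 70% of its speed; a pose out of reach is approached as far as the arm can. A call with a number of a shift or a turn outside -1 to 1 is refused whole. A call with a gripper value outside its range is refused whole. The fingers move at their own pace and stop on an object; "newtons" is the grip in N (left out, the last holds). Time passes only in rows, so rows that do not move let the fingers close. It gives the time, the measured TCP pose, the force and the opening at its end, in the units of the state.
- manip.get_obs(): the state, without advancing time (a new reading comes with each control period).
- manip.grab_frame(name): name is "side" or "top" or "wrist"; returns the picture (400x640x3 uint8, red, green, blue); there is no depth.
- manip.camera_info(name): a dict with "fx", "fy", "cx", "cy" (pixels), "rvec" (rotation vector, rad) and "tvec" (3), from world to camera coordinates, as OpenCV has them. Camera axes: x right, y down, z forward; pixel columns grow to the right and rows downward; lengths in m; the calibration is good to about 2 mm. A picture is of the moment at which its call begins: read the wrist's pose just before it. camera_info takes no time and is no camera call; for the wrist camera it gives the pose at the moment of the call.
- manip.finish_job(): hands the job in, once; it reports no verdict.
Trained networks look in the newest picture that a camera, given by its name, has taken for a name from the list of things; names that differ only in an ending like _2 or _b are one class to them, and where a whole thing is asked for, a point or a joint stands for the part that bears it (a point fixed in the world has none). Each returns a list of dicts, best first, with "conf" (0 to 1); they miss things now and then, are a little off and sometimes report something else, mostly with a low value. They report only what shows in the picture. A call takes as long as a camera call.
- manip.recognise(label, camera): "position" ([column, row] as shares, 0 to 1, of the picture: columns of its width, rows of its height, amid what is visible of it).
The state is a dict: "time": time; "q": joint angles; "qd": joint speeds; "effort": joint torques, N m; "position": TCP position; "orientation": TCP orientation; "contact_force": force on the tool from outside, world axes, zero at the start; "torque": the same for the moment, N m; "finger_gap": opening from 0.0 (shut) to 1.0 (fully open).
Only numpy, scipy, OpenCV 4.12 (cv2) and the standard library are available. Lean on these libraries where they do the work, as an engineer would, in place of code of your own. Each camera call takes 0.05 s, during which the arm holds its last target.

## Working session

There is one attempt and no reset: what is moved stays moved. The work goes in short steps, Python scripts to look and compute and a tool call to move; the robot and the scene stay as the last step left them, time stands still between calls to the robot, and variables do not carry over. Pictures are saved under pics/ and viewed, and the job is handed in when it is done.

Besides the shell and the picture viewer there is one more tool, called after "Emit:" by a JSON object that holds its "api" and its "payload". step_arm: Moves the arm, as the interface text tells. Its arguments: {"type":"object","properties":{"commands":{"type":"array","items":{"type":"object","properties":{"x":{"type":"number","minimum":-1,"maximum":1},"y":{"type":"number","minimum":-1,"maximum":1},"z":{"type":"number","minimum":-1,"maximum":1},"rx":{"type":"number","minimum":-1,"maximum":1},"ry":{"type":"number","minimum":-1,"maximum":1},"rz":{"type":"number","minimum":-1,"maximum":1},"hand":{"type":"number"}}}},"newtons":{"type":"number"}},"required":["commands"]}

```bash
ls; mkdir -p pics
cat > h.py <<'E'
from workcell import manip
import numpy as np, cv2
def cam(n):
    c=manip.camera_info(n); K=np.array([[c['fx'],0,c['cx']],[0,c['fy'],c['cy']],[0,0,1.]])
    R,_=cv2.Rodrigues(np.array(c['rvec'],float)); return K,R,np.array(c['tvec'],float).reshape(3)
def ray(n,uv,z,c=None):
    K,R,t=c or cam(n); d=R.T@np.linalg.inv(K)@np.array([uv[0],uv[1],1.]); o=-R.T@t
    return o+d*(z-o[2])/d[2]
def proj(n,p,c=None):
    K,R,t=c or cam(n); x=K@(R@np.array(p)+t); return x[:2]/x[2]
def save(n,f):
    im=manip.grab_frame(n); cv2.imwrite('pics/'+f,im[:,:,::-1]); return im
E
python3 - <<'E'
from h import *
o=manip.get_obs(); print(o)
for n in ['side','top','wrist']: save(n,n+'0.png')
print(manip.get_obs()['time'])
E
```

```text
pics
{'time': 0.0, 'q': array([ 1.14319703e+00,  1.16483101e-01,  1.44224686e+00, -1.04843357e-06,
        1.58399396e+00, -3.77969655e-02]), 'qd': array([ 2.62090596e-04, -5.32543944e-04,  1.03337085e-03, -1.16668154e-04,
       -1.21408541e-03, -3.64818610e-05]), 'effort': array([ 1.82785734e-03, -7.21267533e+01, -6.22628260e+01,  7.80730066e-02,
        2.36507133e-02, -1.02777576e-04]), 'position': array([0.25643906, 0.62420506, 0.23991854]), 'orientation': array([ 0.69362701,  0.13655578,  0.69381076, -0.13733432]), 'contact_force': array([-0.5304455 ,  0.33256795,  0.16972833]), 'torque': array([0.01689936, 0.04493605, 0.00593586]), 'finger_gap': 0.9964100608573667}
0.15
```

View pics/side0.png

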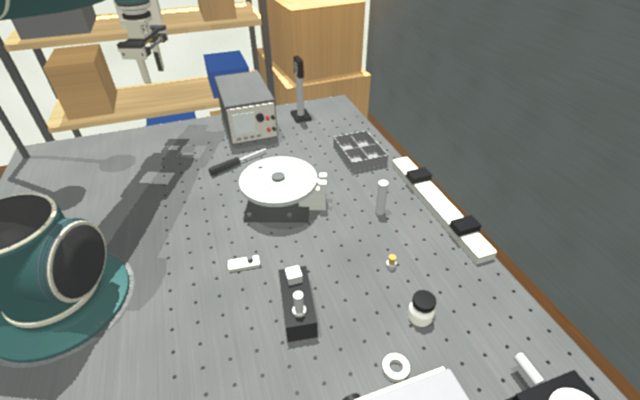

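View pics/top0.png

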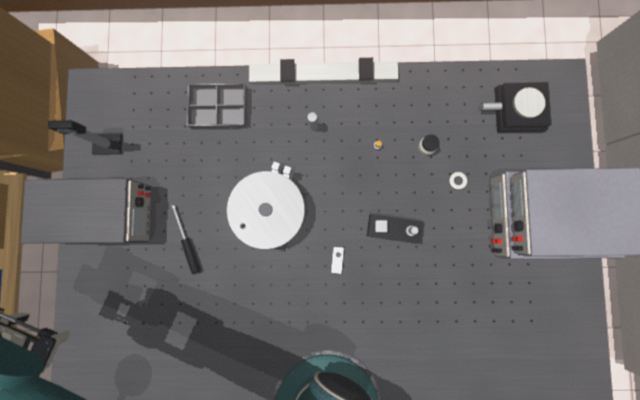

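View pics/wrist0.png

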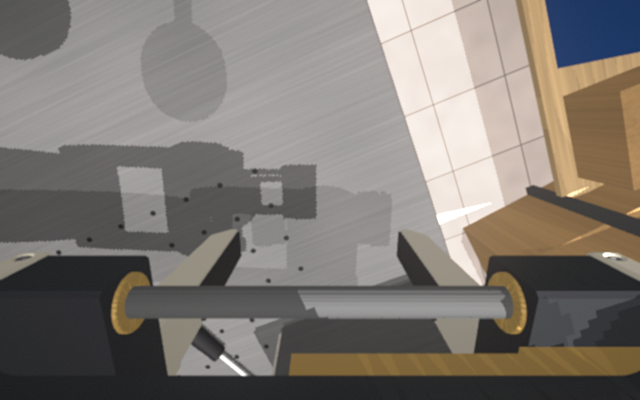

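Side and top show the wheel (top: centre about (265,209), hole (242,226)), the bracket ears at about (277,168)/(287,171), the rack with the square stud at (381,226) and the round pin at (412,231). The wrist camera sees only bench.

Run:
```python
from h import *
im=cv2.imread('pics/top0.png'); g=cv2.cvtColor(im,cv2.COLOR_BGR2GRAY)
cv2.imwrite('pics/topc.png',cv2.resize(im[140:280,200:450],None,fx=3,fy=3,interpolation=cv2.INTER_CUBIC))
m=(g>150).astype(np.uint8); m[:,:200]=0;m[:,330:]=0;m[:150]=0;m[270:]=0
m=cv2.morphologyEx(m,cv2.MORPH_OPEN,np.ones((15,15)))
cs,_=cv2.findContours(m,0,2); c=max(cs,key=cv2.contourArea)
print('ell',cv2.fitEllipse(c))
u=cv2.fitEllipse(c)[0]
C=ray('top',u,.089);print('C',C)
K,R,t=cam('top');print('cam',-R.T@t)
for uv in [(242,226),(277,168),(287,171)]:
    p=ray('top',uv,.089);print(uv,p,np.hypot(*(p-C)[:2]),np.degrees(np.arctan2(*(p-C)[1::-1])))
print('pin',ray('top',(412,231),.12),'stud',ray('top',(381,226),.06))
for n in ['face','hole','slot','pin_mid','stud_head','rack']:
    for r in manip.recognise(n,'top')[:2]:
        uv=np.array(r['position'])*[640,400]; print(n,r['conf'],uv,ray('top',uv,{'face':.089,'hole':.089,'slot':.069,'pin_mid':.1,'stud_head':.06,'rack':.05}[n]))
```

```text
ell ((265.82366943359375, 208.87396240234375), (75.4250259399414, 77.79824829101562), 171.04067993164062)
C [0.52175676 0.15044259 0.089     ]
cam [ 0.44563534 -0.01778735  1.18914737]
(242, 226) [0.4781707  0.21189003 0.089     ] 0.07533613546764319 125.34894496533335
(277, 168) [0.62839707 0.12167269 0.089     ] 0.11045298535572678 -15.098062603006307
(287, 171) [0.6201324  0.09549089 0.089     ] 0.1126829895286489 -29.187310914486016
pin [ 0.46081374 -0.2181527   0.12      ] stud [ 0.47549266 -0.14883493  0.06      ]
face 0.93 [266.368 212.48 ] [0.51240729 0.14898427 0.089     ]
face 0.2 [410.304 230.   ] [ 0.46383404 -0.21973907  0.089     ]
hole 0.69 [263.68 211.52] [0.51496382 0.15597074 0.089     ]
slot 0.69 [268.992 209.4  ] [0.5216641  0.14512163 0.069     ]
slot 0.33 [379.392 228.28 ] [ 0.46937729 -0.14347362  0.069     ]
pin_mid 0.51 [409.792 230.2  ] [ 0.46316115 -0.21641714  0.1       ]
stud_head 0.75 [265.984 211.2  ] [0.51757682 0.1544194  0.06      ]
stud_head 0.55 [381.632 227.4  ] [ 0.47181357 -0.15039912  0.06      ]
rack 0.86 [394.816 231.48 ] [ 0.46096674 -0.18604188  0.05      ]
rack 0.49 [269.376 210.4  ] [0.52026186 0.14684227 0.05      ]
```

View pics/topc.png

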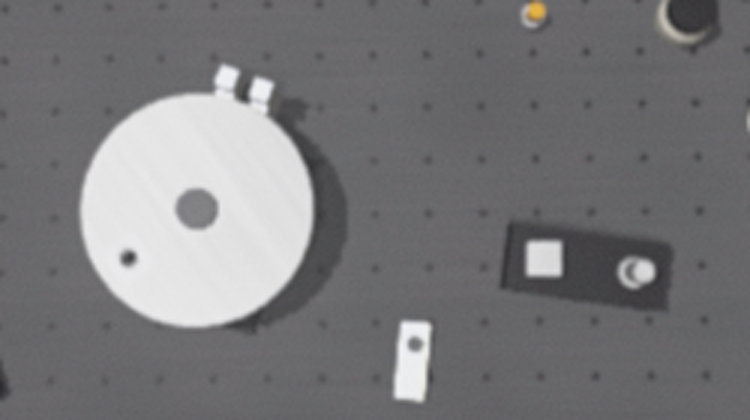

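Run:
```python
from h import *
from scipy.spatial.transform import Rotation as Ro
o=manip.get_obs(); q=o['orientation'];T=Ro.from_quat([*q[1:],q[0]]).as_matrix();print(T.round(3))
K,R,t=cam('wrist');c=-R.T@t
print('cam in tool',T.T@(c-o['position']),'\ncam axes in tool cols x,y,z\n',(T.T@R.T).round(3),K[0,0])
def crop(u,v): return ((u+.5)/3-.5+200,(v+.5)/3-.5+140)
C=ray('top',crop(197,210),.089);print('C',C)
for n,p,z in [('hole',(128,258),.089),('earL',(226,80),.089),('earR',(261,91),.089),('stud',(544,258),.072),('pin',(643,271),.102),('collar',(630,272),.056)]:
    x=ray('top',crop(*p),z);print(n,x,np.hypot(*(x-C)[:2]),np.degrees(np.arctan2(*(x-C)[1::-1])))
```

```text
[[-0.     0.38   0.925]
 [-0.     0.925 -0.38 ]
 [-1.    -0.     0.   ]]
cam in tool [-0.14514881  0.00061847 -0.07269019] 
cam axes in tool cols x,y,z
 [[ 0.002 -0.263  0.965]
 [ 1.     0.001 -0.001]
 [-0.     0.965  0.263]] 302.56032401980303
C [0.51971676 0.15170514 0.089     ]
hole [0.47901984 0.21103543 0.089     ] 0.07194666677648123 124.44771564988075
earL [0.63287521 0.12692513 0.089     ] 0.11583990576420654 -12.351939279887173
earR [0.62278283 0.09636161 0.089     ] 0.11698512877246871 -28.23452402674232
stud [ 0.47603867 -0.14746324  0.072     ] 0.302340032651432 -98.30640346810051
pin [ 0.46353182 -0.22662228  0.102     ] 0.38247663767686924 -98.44718641296598
collar [ 0.46352337 -0.22410276  0.056     ] 0.37998588881746065 -98.50425417154372
```

Emit:
{"api": "step_arm", "payload": {"commands": [{"x":0.008,"y":-0.0565,"z":0.0638,"hand":1},{"x":0.008,"y":-0.0565,"z":0.0638,"hand":1},{"x":0.008,"y":-0.0565,"z":0.0638,"hand":1},{"x":0.008,"y":-0.0565,"z":0.0638,"hand":1},{"x":0.008,"y":-0.0565,"z":0.0638,"hand":1},{"x":0.008,"y":-0.0565,"z":0.0638,"hand":1},{"x":0.008,"y":-0.0565,"z":0.0638,"hand":1},{"x":0.008,"y":-0.0565,"z":0.0638,"hand":1},{"x":0.008,"y":-0.0565,"z":0.0638,"hand":1},{"x":0.008,"y":-0.0565,"z":0.0638,"hand":1}], "newtons": 20}}

```text
validation failed for argument at $.co...
```

Emit:
{"api": "step_arm", "payload": {"commands": [{"rx":0.174},{"rx":0.174},{"rx":0.174},{"rx":0.174},{"rx":0.174},{"rx":0.174},{"rx":0.174},{"rx":0.174},{"rx":0.174}]}}

```text
validation failed for argument at $.co...
```

Emit:
{"api": "step_arm", "payload": {"commands": [{"rx":0.174},{"rx":0.174},{"rx":0.174},{"rx":0.174},{"rx":0.174},{"rx":0.174},{"rx":0.174},{"rx":0.174}]}}

```text
validation failed for argument at $.co...
```

```bash
cat >> h.py <<'E'
from scipy.spatial.transform import Rotation as Ro
def st():
    o=manip.get_obs(); q=o['orientation'];T=Ro.from_quat([*q[1:],q[0]]).as_matrix()
    print('t',o['time'],'p',o['position'].round(4),'yaw_y',np.degrees(np.arctan2(T[1,1],T[0,1])).round(2),'tilt',T[:,0].round(4),'F',np.array(o['contact_force']).round(2),'gap',round(o['finger_gap'],3))
    return o,T
E
python3 - <<'E'
from h import *
st(); c=cam('wrist'); save('wrist','w1.png'); st(); c=cam('wrist'); save('wrist','w2.png')
print(manip.get_obs()['time'],[x.tolist() for x in c])
E
```

```text
t 0.45 p [0.2565 0.6244 0.2406] yaw_y 67.67 tilt [-0.e+00 -1.e-04 -1.e+00] F [0.28 0.39 1.22] gap 0.998
t 0.5 p [0.2565 0.6244 0.2406] yaw_y 67.67 tilt [-1.e-04 -1.e-04 -1.e+00] F [ 0.18 -0.19 -0.4 ] gap 1.0
0.55 [[[302.56032401980303, 0.0, 318.4842422095427], [0.0, 302.56032401980303, 198.54160326312044], [0.0, 0.0, 1.0]], [[0.3796615748112738, 0.9251240062571513, -0.001631459022526302], [0.8926444832657789, -0.36586797680786054, 0.26329916452904556], [0.2429874793214548, -0.10142088834772234, -0.9647128527700688]], [-0.6750150724836828, -0.031984345062000916, 0.39231131799786223]]
```

Emit:
{"api": "step_arm", "payload": {"commands": [{"x":0.008,"y":-0.0565,"z":0.0638,"rx":0,"ry":0,"rz":0,"hand":1}], "newtons": 20}}

```text
time: 0.68
position: [0.2784, 0.5793, 0.2354]
orientation: [0.694, 0.136, 0.694, -0.136]
contact_force: [1.4, -0.4, -0.1]
finger_gap: 0.937
```

Emit:
{"api": "step_arm", "payload": {"commands": [{"x":0.008,"y":-0.0565,"z":0.0638,"rx":0,"ry":0,"rz":0,"hand":1},{"x":0.008,"y":-0.0565,"z":0.0638,"rx":0,"ry":0,"rz":0,"hand":1},{"x":0.008,"y":-0.0565,"z":0.0638,"rx":0,"ry":0,"rz":0,"hand":1},{"x":0.008,"y":-0.0565,"z":0.0638,"rx":0,"ry":0,"rz":0,"hand":1},{"x":0.008,"y":-0.0565,"z":0.0638,"rx":0,"ry":0,"rz":0,"hand":1},{"x":0.008,"y":-0.0565,"z":0.0638,"rx":0,"ry":0,"rz":0,"hand":1},{"x":0.008,"y":-0.0565,"z":0.0638,"rx":0,"ry":0,"rz":0,"hand":1},{"x":0.008,"y":-0.0565,"z":0.0638,"rx":0,"ry":0,"rz":0,"hand":1},{"x":0.008,"y":-0.0565,"z":0.0638,"rx":0,"ry":0,"rz":0,"hand":1}]}}

```text
time: 1.8
position: [0.4823, 0.1638, 0.1928]
orientation: [0.694, 0.137, 0.693, -0.137]
contact_force: [0.6, 0.1, 0.0]
finger_gap: 0.012
```

Emit:
{"api": "step_arm", "payload": {"commands": [{"x":0,"y":0,"z":0,"ry":0,"rz":0,"hand":1,"rx":0.174},{"x":0,"y":0,"z":0,"ry":0,"rz":0,"hand":1,"rx":0.174},{"x":0,"y":0,"z":0,"ry":0,"rz":0,"hand":1,"rx":0.174},{"x":0,"y":0,"z":0,"ry":0,"rz":0,"hand":1,"rx":0.174},{"x":0,"y":0,"z":0,"ry":0,"rz":0,"hand":1,"rx":0.174},{"x":0,"y":0,"z":0,"ry":0,"rz":0,"hand":1,"rx":0.174},{"x":0,"y":0,"z":0,"ry":0,"rz":0,"hand":1,"rx":0.174},{"x":0,"y":0,"z":0,"ry":0,"rz":0,"hand":1,"rx":0.174},{"x":0,"y":0,"z":0,"ry":0,"rz":0,"hand":1,"rx":0.174}]}}

```text
time: 2.92
position: [0.4818, 0.1654, 0.1928]
orientation: [0.371, 0.602, 0.371, -0.602]
contact_force: [-0.2, -1.1, -1.0]
finger_gap: 0.004
```

Emit:
{"api": "step_arm", "payload": {"commands": [{"x":0,"y":0,"z":0,"ry":0,"rz":0,"hand":1,"rx":0.174},{"x":0,"y":0,"z":0,"ry":0,"rz":0,"hand":1,"rx":0.174},{"x":0,"y":0,"z":0,"ry":0,"rz":0,"hand":1,"rx":0.174},{"x":0,"y":0,"z":0,"ry":0,"rz":0,"hand":1,"rx":0.174},{"x":0,"y":0,"z":0,"ry":0,"rz":0,"hand":1,"rx":0.174},{"x":0,"y":0,"z":0,"ry":0,"rz":0,"hand":1,"rx":0.174},{"x":0,"y":0,"z":0,"ry":0,"rz":0,"hand":1,"rx":0.174},{"x":0,"y":0,"z":0,"ry":0,"rz":0,"hand":1,"rx":0.174}]}}

```text
time: 3.92
position: [0.4818, 0.1653, 0.1928]
orientation: [-0.124, 0.696, -0.124, -0.696]
contact_force: [-0.4, 0.2, -0.4]
finger_gap: 0.003
```

Run:
```python
from h import *
st(); c=cam('wrist'); save('wrist','w3.png'); st();
save('wrist','w4.png');st()
print([x.tolist() for x in c])
```

```text
t 3.925 p [0.4818 0.1653 0.1928] yaw_y -110.16 tilt [ 2.e-04  1.e-04 -1.e+00] F [-0.37  0.2  -0.39] gap 0.003
t 3.975 p [0.4818 0.1653 0.1928] yaw_y -110.72 tilt [ 2.e-04  0.e+00 -1.e+00] F [0.44 0.46 1.01] gap 0.009
t 4.025 p [0.4818 0.1653 0.1928] yaw_y -109.97 tilt [ 2.e-04  0.e+00 -1.e+00] F [ 0.01  0.51 -0.84] gap 0.005
[[[302.56032401980303, 0.0, 318.4842422095427], [0.0, 302.56032401980303, 198.54160326312044], [0.0, 0.0, 1.0]], [[-0.34426874939490193, -0.9388700387347721, 0.0014417198889819932], [-0.9055694510331054, 0.33246252309632407, 0.2634627869207098], [-0.24783663479330686, 0.08939642667687944, -0.9646684826155224]], [0.321151569583531, 0.36295008780096955, 0.44993301651405954]]
```

View pics/w3.png

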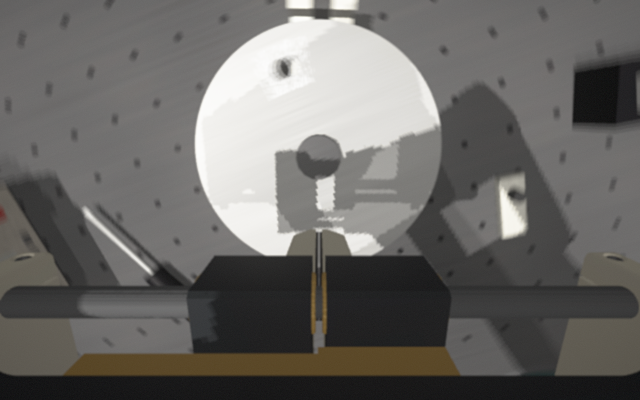

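View pics/w4.png

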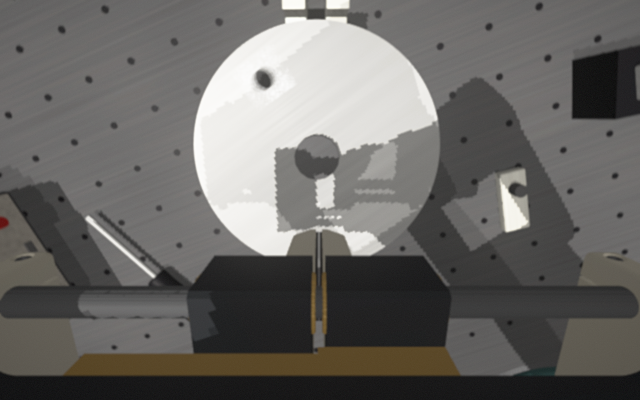

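Emit:
{"api": "step_arm", "payload": {"commands": [{"x":0.058,"y":0,"z":0,"rx":0,"ry":0,"rz":0,"hand":1},{"x":0.058,"y":0,"z":0,"rx":0,"ry":0,"rz":0,"hand":1},{"x":0.004,"y":0,"z":0,"rx":0,"ry":0,"rz":0,"hand":1},{"x":0.004,"y":0,"z":0,"rx":0,"ry":0,"rz":0,"hand":1},{"x":0,"y":0,"z":0,"rx":0,"ry":0,"rz":0,"hand":1}]}}

```text
time: 4.65
position: [0.4823, 0.1655, 0.1196]
orientation: [-0.122, 0.697, -0.121, -0.696]
contact_force: [-0.7, 0.2, 0.1]
finger_gap: 0.006
```

Run:
```python
from h import *
st(); c=cam('wrist'); save('wrist','w5.png'); st();st();st()
```

```text
t 4.65 p [0.4823 0.1655 0.1196] yaw_y -109.76 tilt [ 1.6e-03  5.0e-04 -1.0e+00] F [-0.74  0.2   0.06] gap 0.006
t 4.7 p [0.4823 0.1655 0.1196] yaw_y -109.77 tilt [ 1.7e-03  5.0e-04 -1.0e+00] F [-0.06  0.48  0.43] gap 0.005
t 4.7 p [0.4823 0.1655 0.1196] yaw_y -109.77 tilt [ 1.7e-03  5.0e-04 -1.0e+00] F [-0.06  0.48  0.43] gap 0.005
t 4.7 p [0.4823 0.1655 0.1196] yaw_y -109.77 tilt [ 1.7e-03  5.0e-04 -1.0e+00] F [-0.06  0.48  0.43] gap 0.005
```

View pics/w5.png

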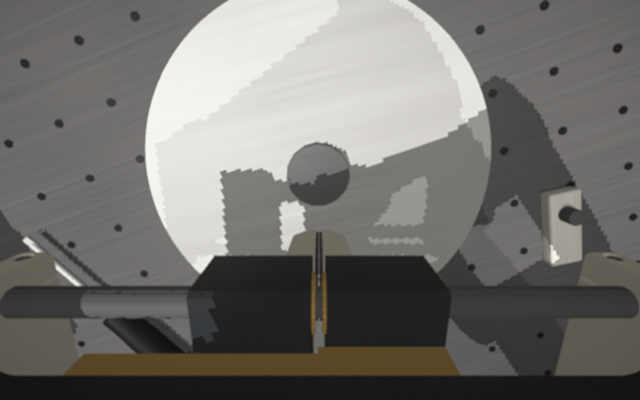

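Emit:
{"api": "step_arm", "payload": {"commands": [{"x":0.004,"y":0,"z":0,"rx":0,"ry":0,"rz":0,"hand":1},{"x":0.003,"y":0,"z":0,"rx":0,"ry":0,"rz":0,"hand":1},{"x":0.002,"y":0,"z":0,"rx":0,"ry":0,"rz":0,"hand":1},{"x":0.001,"y":0,"z":0,"rx":0,"ry":0,"rz":0,"hand":1}]}}

```text
time: 5.2
position: [0.4817, 0.1653, 0.1121]
orientation: [0.122, -0.697, 0.122, 0.697]
contact_force: [-0.6, 0.4, 0.5]
finger_gap: 0.004
```

Emit:
{"api": "step_arm", "payload": {"commands": [{"x":0.001,"y":0,"z":0,"rx":0,"ry":0,"rz":0,"hand":1},{"x":0,"y":0,"z":0,"rx":0,"ry":0,"rz":0,"hand":1}]}}

```text
time: 5.45
position: [0.4818, 0.1653, 0.1116]
orientation: [0.122, -0.697, 0.122, 0.697]
contact_force: [-0.3, -0.6, -0.8]
finger_gap: 0.001
```

Emit:
{"api": "step_arm", "payload": {"commands": [{"x":0.001,"y":0,"z":0,"rx":0,"ry":0,"rz":0,"hand":1}]}}

```text
time: 5.58
position: [0.4818, 0.1653, 0.1111]
orientation: [-0.122, 0.697, -0.122, -0.697]
contact_force: [0.4, -0.1, -0.0]
finger_gap: 0.003
```

Emit:
{"api": "step_arm", "payload": {"commands": [{"x":0,"y":0,"z":0,"rx":0,"ry":0,"rz":0,"hand":1}]}}

```text
time: 5.7
position: [0.4818, 0.1653, 0.111]
orientation: [0.122, -0.697, 0.122, 0.697]
contact_force: [-0.2, -0.8, -0.3]
finger_gap: 0.004
```

Emit:
{"api": "step_arm", "payload": {"commands": [{"x":0.0007,"y":0,"z":0,"rx":0,"ry":0,"rz":0,"hand":1}]}}

```text
time: 5.82
position: [0.4818, 0.1653, 0.1107]
orientation: [-0.122, 0.697, -0.122, -0.697]
contact_force: [0.2, -1.2, 1.8]
finger_gap: 0.004
```

Emit:
{"api": "step_arm", "payload": {"commands": [{"x":0,"y":0,"z":0,"rx":0,"ry":0,"rz":0,"hand":1}]}}

```text
time: 5.95
position: [0.4818, 0.1653, 0.1107]
orientation: [-0.122, 0.697, -0.122, -0.697]
contact_force: [-0.6, -1.3, 0.9]
finger_gap: 0.006
```

Run:
```python
from h import *
st(); c=cam('wrist'); a=save('wrist','w6.png'); st();b=save('wrist','w7.png'); st();
cv2.imwrite('pics/w67.png',np.hstack([a[:260,120:510],b[:260,120:510]])[:,:,::-1])
```

```text
t 5.95 p [0.4818 0.1653 0.1107] yaw_y -109.82 tilt [ 1.e-04 -1.e-04 -1.e+00] F [-0.61 -1.32  0.94] gap 0.006
t 6.0 p [0.4818 0.1653 0.1107] yaw_y -109.81 tilt [ 1.e-04 -1.e-04 -1.e+00] F [-0.09 -1.75  1.45] gap 0.001
t 6.05 p [0.4818 0.1653 0.1108] yaw_y -109.81 tilt [ 1.e-04 -1.e-04 -1.e+00] F [-1.21 -1.88  1.3 ] gap 0.007
```

View pics/w67.png

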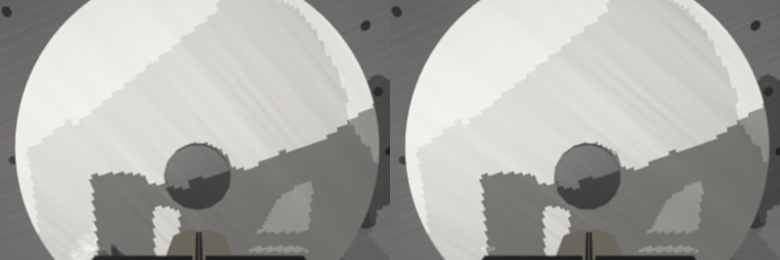

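Emit:
{"api": "step_arm", "payload": {"commands": [{"x":0,"y":0,"z":0,"rx":0,"ry":0,"rz":0,"hand":1},{"x":0,"y":0,"z":0,"rx":0,"ry":0,"rz":0,"hand":1},{"x":0,"y":0,"z":0,"rx":0,"ry":0,"rz":0,"hand":1}]}}

```text
time: 6.42
position: [0.4818, 0.1653, 0.1106]
orientation: [-0.122, 0.697, -0.122, -0.697]
contact_force: [0.1, -1.9, 2.4]
finger_gap: 0.004
```

Run:
```python
from h import *
st(); c=cam('wrist'); a=save('wrist','w8.png'); st();b=save('wrist','w9.png'); st();
cv2.imwrite('pics/w89.png',np.hstack([a[:260,120:510],b[:260,120:510]])[:,:,::-1])
```

```text
t 6.425 p [0.4818 0.1653 0.1106] yaw_y -109.81 tilt [ 0.e+00 -1.e-04 -1.e+00] F [ 0.09 -1.92  2.43] gap 0.004
t 6.475 p [0.4818 0.1653 0.1107] yaw_y -109.81 tilt [ 0. -0. -1.] F [-0.13 -1.21  2.07] gap 0.003
t 6.525 p [0.4818 0.1653 0.1106] yaw_y -109.81 tilt [ 0. -0. -1.] F [-0.28 -0.65  2.08] gap 0.007
```

View pics/w89.png

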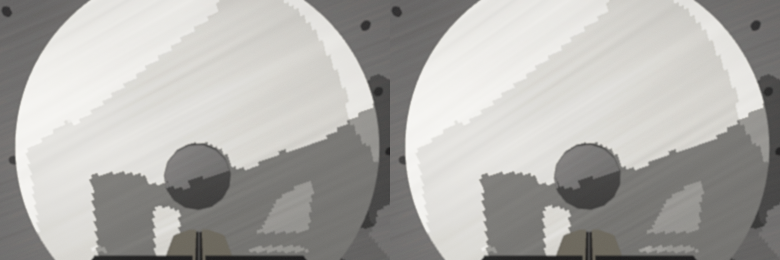

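Run:
```python
from h import *
L=[]
for i in range(6):
    L.append(save('wrist',f'x{i}.png')); o,_=st()
cv2.imwrite('pics/x.png',np.vstack([np.hstack([a[:260,150:500] for a in L[:2]]),np.hstack([a[:260,150:500] for a in L[3:6:2]])])[:,:,::-1])
```

```text
t 6.575 p [0.4818 0.1653 0.1106] yaw_y -109.81 tilt [-0.  0. -1.] F [-0.11 -2.18  1.84] gap 0.005
t 6.625 p [0.4818 0.1653 0.1107] yaw_y -109.81 tilt [ 1.e-04 -0.e+00 -1.e+00] F [ 0.05 -1.56  1.84] gap 0.008
t 6.675 p [0.4818 0.1653 0.1107] yaw_y -109.81 tilt [ 0.  0. -1.] F [-0.25 -1.71  2.41] gap 0.009
t 6.725 p [0.4818 0.1653 0.1106] yaw_y -109.81 tilt [-1.e-04 -0.e+00 -1.e+00] F [-0.48 -1.54  2.88] gap 0.004
t 6.775 p [0.4818 0.1653 0.1106] yaw_y -109.81 tilt [-0.  0. -1.] F [-0.74 -1.02  3.04] gap 0.006
t 6.825 p [0.4818 0.1653 0.1106] yaw_y -109.81 tilt [ 0.  0. -1.] F [-0.56 -0.37  2.03] gap 0.003
```

View pics/x.png

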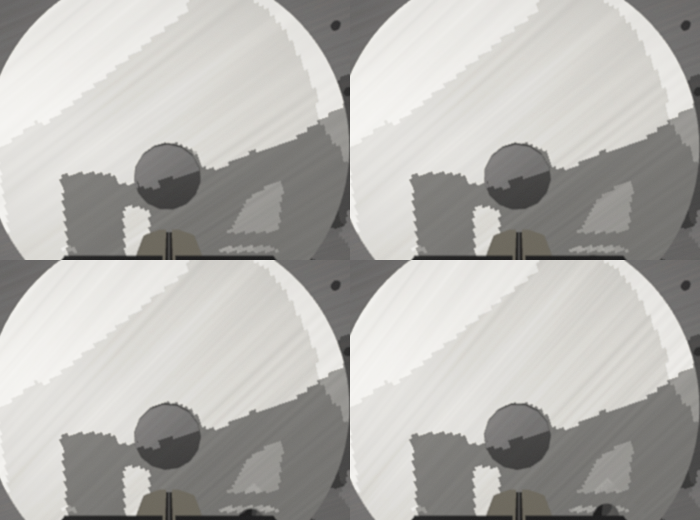

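Emit:
{"api": "step_arm", "payload": {"commands": [{"x":-0.002,"y":0,"z":0,"rx":0,"ry":0,"rz":0,"hand":1}]}}

```text
time: 6.95
position: [0.4817, 0.1654, 0.1117]
orientation: [0.122, -0.696, 0.122, 0.697]
contact_force: [0.3, 0.4, -0.1]
finger_gap: 0.006
```

Run:
```python
from h import *
L=[]
for i in range(4):
    L.append(save('wrist',f'y{i}.png')); o,_=st()
cv2.imwrite('pics/y.png',np.vstack([np.hstack([a[:260,150:500] for a in L[:2]]),np.hstack([a[:260,150:500] for a in L[2:]])])[:,:,::-1])
```

```text
t 7.0 p [0.4818 0.1654 0.1119] yaw_y -109.81 tilt [-1.e-04  2.e-04 -1.e+00] F [ 0.2  -0.14  0.09] gap 0.005
t 7.05 p [0.4818 0.1654 0.1118] yaw_y -109.81 tilt [-1.e-04  2.e-04 -1.e+00] F [-0.42  0.13  0.24] gap 0.005
t 7.1 p [0.4818 0.1654 0.1118] yaw_y -109.81 tilt [-0.e+00  2.e-04 -1.e+00] F [0.06 0.89 0.73] gap 0.003
t 7.15 p [0.4818 0.1654 0.1118] yaw_y -109.81 tilt [-1.e-04  1.e-04 -1.e+00] F [-0.24  0.35  0.53] gap 0.009
```

View pics/y.png

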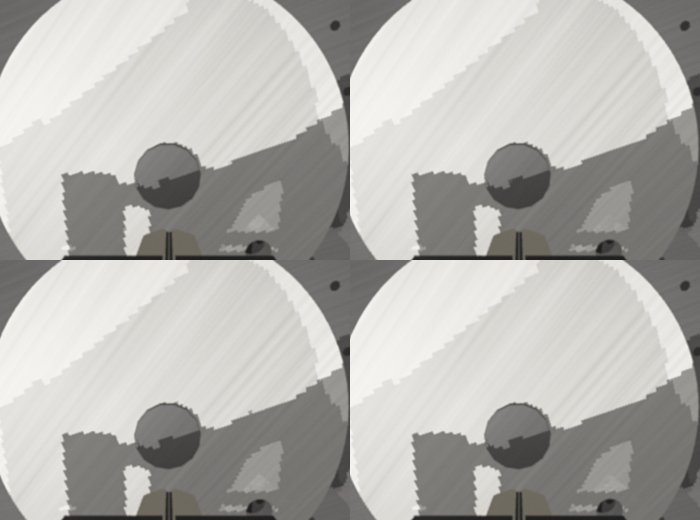

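Emit:
{"api": "step_arm", "payload": {"commands": [{"x":0,"y":0,"z":0,"rx":0,"ry":0,"rz":0,"hand":1},{"x":0,"y":0,"z":0,"rx":0,"ry":0,"rz":0,"hand":1}]}}

```text
time: 7.4
position: [0.4818, 0.1653, 0.1118]
orientation: [0.122, -0.697, 0.122, 0.697]
contact_force: [0.2, -0.2, -0.8]
finger_gap: 0.003
```

Run:
```python
from h import *
o,T=st();c=cam('wrist');b=save('wrist','z0.png')
a=cv2.imread('pics/y0.png')[:,:,::-1]
cv2.imwrite('pics/z.png',cv2.resize(np.hstack([a[200:260,340:460],b[200:260,340:460]])[:,:,::-1],None,fx=3,fy=3))
C=np.array([.5197,.1517])
for uv in [(408,247),(411,244)]:
    p=ray('wrist',uv,.089,c);d=p[:2]-C;print(p,np.hypot(*d),np.degrees(np.arctan2(d[1],d[0])))
```

```text
t 7.4 p [0.4818 0.1653 0.1118] yaw_y -109.81 tilt [-0.  0. -1.] F [ 0.16 -0.22 -0.75] gap 0.003
[0.46090107 0.11589245 0.089     ] 0.06884398797855035 -148.65929800915674
[0.46217887 0.11367924 0.089     ] 0.06895113007390895 -146.5357826572256
```

View pics/z.png

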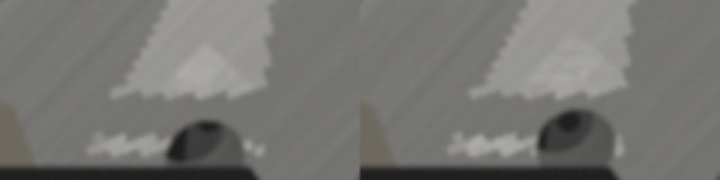

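Run:
```python
from h import *
o,T=st();K,R,t=cam('wrist')
p0=np.array([.4818,.1653,.1928]); # same orientation, shift
c=-R.T@t+ (p0-o['position']); C4=(K,R,-R@c)
im=cv2.imread('pics/w4.png');g=cv2.cvtColor(im,cv2.COLOR_BGR2GRAY)
cv2.imwrite('pics/w4c.png',cv2.resize(im[0:80,250:390],None,fx=5,fy=5,interpolation=cv2.INTER_CUBIC))
# rim edge pts by radial search
G=cv2.GaussianBlur(g.astype(np.float32),(0,0),1)
Cw=np.array([.5197,.1517]);
for it in range(3):
    P=[]
    for a in np.radians(np.arange(-150,115,3)):   # relative to slot dir
        th=a+np.radians(-20)
        rr=np.arange(.088,.112,.0004); prof=[]
        for r in rr:
            u=proj('w',[Cw[0]+r*np.cos(th),Cw[1]+r*np.sin(th),.089],C4)
            prof.append(cv2.getRectSubPix(G,(1,1),(float(u[0]),float(u[1])))[0,0] if 0<u[0]<639 and 8<u[1]<225 else np.nan)
        d=np.diff(prof)
        if np.isnan(d).any(): continue
        k=np.argmin(d)
        if d[k]<-3: P.append([th,rr[k]+.0002])
    P=np.array(P);xy=Cw+P[:,1:]*np.c_[np.cos(P[:,0]),np.sin(P[:,0])]
    from scipy.optimize import least_squares
    s=least_squares(lambda v:np.hypot(xy[:,0]-v[0],xy[:,1]-v[1])-v[2],[*Cw,.1],loss='soft_l1',f_scale=.001)
    Cw=s.x[:2];print(len(P),s.x,np.std(s.fun))
```

```text
t 7.45 p [0.4818 0.1654 0.1118] yaw_y -109.81 tilt [-0.  0. -1.] F [-0.42  0.19  0.82] gap 0.006
70 [0.52123864 0.15300483 0.10072678] 0.00020774527781387662
68 [0.52129598 0.15308985 0.10067557] 0.00019454455908907105
68 [0.52121877 0.15311789 0.10070212] 0.00016770482097259716
```

View pics/w4c.png

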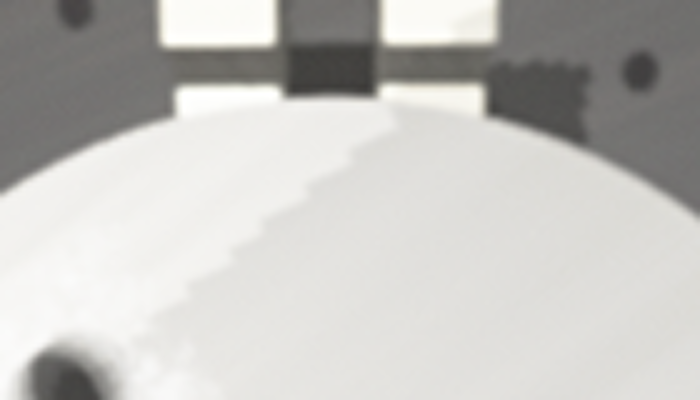

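Run:
```python
from h import *
o,T=st();K,R,t=cam('wrist')
p0=np.array([.4818,.1653,.1928]); c=-R.T@t+ (p0-o['position']); C4=(K,R,-R@c)
C=np.array([.5212,.1531])
for u,v,z in [(278,45,.089),(381,45,.089),(278,5,.089),(381,5,.089),(283,95,.069),(378,95,.069)]:
    p=ray('w',((u+.5)/5-.5+250,(v+.5)/5-.5),z,C4);d=p[:2]-C;print(p,np.hypot(*d),np.degrees(np.arctan2(d[1],d[0])))
c=cam('wrist')
p=ray('wrist',(413,243),.089,c);d=p[:2]-C;print(p,np.hypot(*d),np.degrees(np.arctan2(d[1],d[0])))
```

```text
t 7.45 p [0.4818 0.1654 0.1118] yaw_y -109.81 tilt [-0.  0. -1.] F [-0.42  0.19  0.82] gap 0.006
[0.62495317 0.12423357 0.089     ] 0.10769396958371232 -15.547745904275885
[0.61988161 0.11011975 0.089     ] 0.10763531885559764 -23.535277539767016
[0.62975228 0.12244348 0.089     ] 0.11279813703121677 -15.77034414232349
[0.62471227 0.10841603 0.089     ] 0.11274505485526556 -23.34879508640792
[0.62405831 0.12459164 0.069     ] 0.10673593016080425 -15.491320862460203
[0.618965   0.11041912 0.069     ] 0.10667545154806597 -23.584449207273256
[0.46239959 0.11237481 0.089     ] 0.07152642481856054 -145.2935124135324
```

Emit:
{"api": "step_arm", "payload": {"commands": [{"x":0.0015,"y":0,"z":0,"rx":0,"ry":0,"rz":0,"hand":1},{"x":0.0008,"y":0,"z":0,"rx":0,"ry":0,"rz":0,"hand":1},{"x":0,"y":0,"z":0,"rx":0,"ry":0,"rz":0,"hand":1}]}}

```text
time: 7.82
position: [0.4818, 0.1654, 0.1106]
orientation: [-0.122, 0.697, -0.122, -0.697]
contact_force: [-1.5, 0.2, 3.3]
finger_gap: 0.004
```

Run:
```python
from h import *
o,T=st();save('wrist','a1.png');st()
```

```text
t 7.825 p [0.4818 0.1654 0.1106] yaw_y -109.81 tilt [ 1.e-04  1.e-04 -1.e+00] F [-1.49  0.23  3.34] gap 0.004
t 7.875 p [0.4818 0.1654 0.1106] yaw_y -109.81 tilt [ 1.e-04  1.e-04 -1.e+00] F [-0.82 -0.46  1.99] gap 0.007
```

View pics/a1.png

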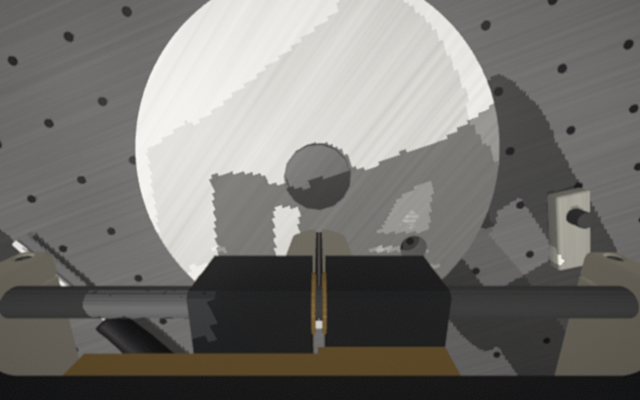

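Emit:
{"api": "step_arm", "payload": {"commands": [{"x":0.0004,"y":0.0036,"z":-0.0003,"rx":-0.05,"ry":0,"rz":0,"hand":1},{"x":0,"y":0.0036,"z":-0.0003,"rx":-0.05,"ry":0,"rz":0,"hand":1},{"x":0,"y":0.0036,"z":-0.0003,"rx":-0.05,"ry":0,"rz":0,"hand":1},{"x":0,"y":0.0036,"z":-0.0003,"rx":-0.05,"ry":0,"rz":0,"hand":1}]}}

```text
time: 8.38
position: [0.4802, 0.1568, 0.1104]
orientation: [-0.048, 0.706, -0.048, -0.705]
contact_force: [-2.8, 0.3, 3.2]
finger_gap: 0.008
```

Run:
```python
from h import *
o,T=st();c=cam('wrist');save('wrist','a2.png');st()
C=np.array([.5212,.1531]);d=o['position'][:2]-C;print(np.hypot(*d),np.degrees(np.arctan2(d[1],d[0])))
```

```text
t 8.375 p [0.4802 0.1568 0.1104] yaw_y -97.71 tilt [ 1.e-04  1.e-04 -1.e+00] F [-2.76  0.3   3.18] gap 0.008
t 8.425 p [0.4802 0.1566 0.1104] yaw_y -97.56 tilt [ 2.e-04 -1.e-04 -1.e+00] F [-1.13 -1.06  2.52] gap 0.004
0.0411718140768072 174.82104973830795
```

View pics/a2.png

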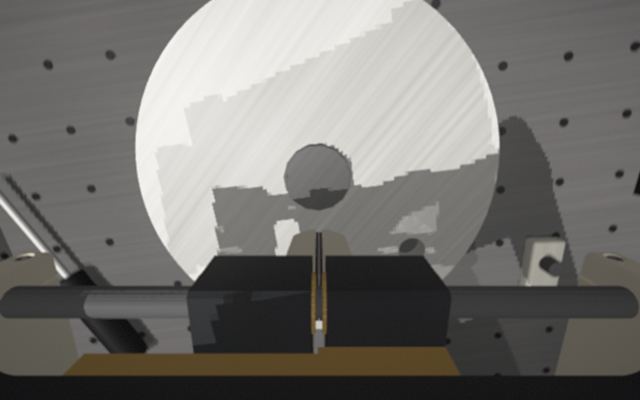

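Emit:
{"api": "step_arm", "payload": {"commands": [{"x":0,"y":0.0054,"z":-0.0005,"rx":-0.075,"ry":0,"rz":0,"hand":1},{"x":0,"y":0.0072,"z":-0.0007,"rx":-0.1,"ry":0,"rz":0,"hand":1},{"x":0,"y":0.0072,"z":-0.0007,"rx":-0.1,"ry":0,"rz":0,"hand":1},{"x":0,"y":0.0072,"z":-0.0007,"rx":-0.1,"ry":0,"rz":0,"hand":1},{"x":0,"y":0.0072,"z":-0.0007,"rx":-0.1,"ry":0,"rz":0,"hand":1},{"x":0,"y":0.0072,"z":-0.0007,"rx":-0.1,"ry":0,"rz":0,"hand":1},{"x":0,"y":0.0072,"z":-0.0007,"rx":-0.1,"ry":0,"rz":0,"hand":1},{"x":0,"y":0.0072,"z":-0.0007,"rx":-0.1,"ry":0,"rz":0,"hand":1},{"x":0,"y":0.0054,"z":-0.0005,"rx":-0.075,"ry":0,"rz":0,"hand":1},{"x":0,"y":0.0036,"z":-0.0003,"rx":-0.05,"ry":0,"rz":0,"hand":1}]}}

```text
time: 9.68
position: [0.4945, 0.1217, 0.1104]
orientation: [0.278, 0.65, 0.278, -0.65]
contact_force: [-0.9, -0.7, 4.1]
finger_gap: 0.004
```

Run:
```python
from h import *
o,T=st();c=cam('wrist');save('wrist','a3.png');st()
C=np.array([.5212,.1531]);d=o['position'][:2]-C;print(np.hypot(*d),np.degrees(np.arctan2(d[1],d[0])))
```

```text
t 9.675 p [0.4945 0.1217 0.1104] yaw_y -43.75 tilt [ 5.e-04 -2.e-04 -1.e+00] F [-0.93 -0.66  4.07] gap 0.004
t 9.725 p [0.4946 0.1216 0.1104] yaw_y -43.62 tilt [ 7.e-04 -3.e-04 -1.e+00] F [ 1.95 -1.04  3.28] gap 0.006
0.04122369963054989 -130.41760850390324
```

View pics/a3.png

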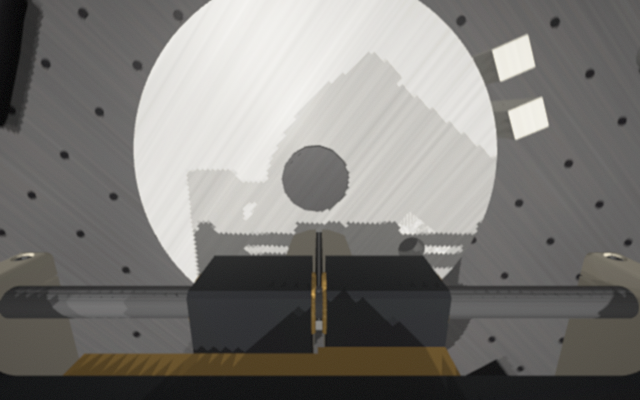

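Emit:
{"api": "step_arm", "payload": {"commands": [{"x":-0.004,"y":0,"z":0,"rx":0,"ry":0,"rz":0,"hand":1},{"x":0,"y":-0.012,"z":-0.0005,"rx":0.1667,"ry":0,"rz":0,"hand":1},{"x":0,"y":-0.012,"z":-0.0005,"rx":0.1667,"ry":0,"rz":0,"hand":1},{"x":0,"y":-0.012,"z":-0.0005,"rx":0.1667,"ry":0,"rz":0,"hand":1},{"x":0,"y":-0.012,"z":-0.0005,"rx":0.1667,"ry":0,"rz":0,"hand":1},{"x":0,"y":-0.012,"z":-0.0005,"rx":0.1667,"ry":0,"rz":0,"hand":1},{"x":0,"y":-0.012,"z":-0.0005,"rx":0.1667,"ry":0,"rz":0,"hand":1},{"x":0,"y":0,"z":0,"rx":0,"ry":0,"rz":0,"hand":1}]}}

```text
time: 10.72
position: [0.4807, 0.1614, 0.1125]
orientation: [0.085, -0.702, 0.085, 0.702]
contact_force: [-0.2, -0.2, 0.6]
finger_gap: 0.005
```

Run:
```python
from h import *
o,T=st();c=cam('wrist');save('wrist','a4.png');st()
C=np.array([.5212,.1531]);d=o['position'][:2]-C;print(np.hypot(*d),np.degrees(np.arctan2(d[1],d[0])))
print([x.tolist() for x in c])
```

```text
t 10.725 p [0.4807 0.1614 0.1125] yaw_y -103.81 tilt [-2.e-04  0.e+00 -1.e+00] F [-0.18 -0.2   0.61] gap 0.005
t 10.775 p [0.4807 0.1611 0.1125] yaw_y -103.62 tilt [-2.e-04 -1.e-04 -1.e+00] F [-0.06  0.06 -0.37] gap 0.006
0.04130506981045469 168.4323664003106
[[[302.56032401980303, 0.0, 318.4842422095427], [0.0, 302.56032401980303, 198.54160326312044], [0.0, 0.0, 1.0]], [[-0.2383151629295538, -0.9711865553438823, 0.0015993239649160496], [-0.9366180957306096, 0.23026739567159416, 0.2640520199517293], [-0.25681204385275036, 0.0614296443901982, -0.964507113982197]], [0.2714125430663954, 0.41584998220663777, 0.38146011789887296]]
```

View pics/a4.png

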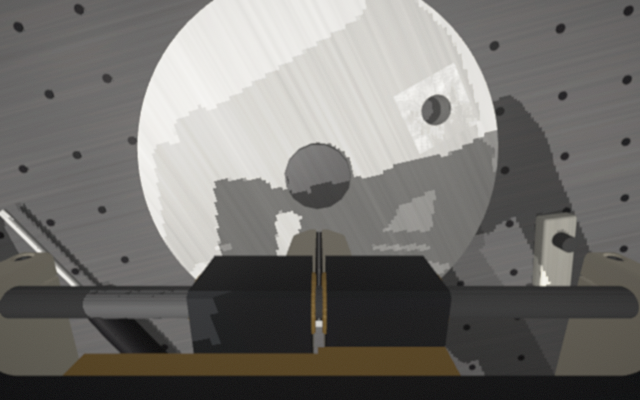

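```bash
cat >> h.py <<'E'
from scipy.optimize import least_squares
def rim(im,c,Cw=np.array([.5212,.1531]),zz=.089):
    G=cv2.GaussianBlur(cv2.cvtColor(im,cv2.COLOR_RGB2GRAY).astype(np.float32),(0,0),1)
    for it in range(3):
        P=[]
        for th in np.radians(np.arange(0,360,3)):
            rr=np.arange(.092,.108,.0004); prof=[]
            for r in rr:
                u=proj('w',[Cw[0]+r*np.cos(th),Cw[1]+r*np.sin(th),zz],c)
                prof.append(cv2.getRectSubPix(G,(1,1),(float(u[0]),float(u[1])))[0,0] if 0<u[0]<639 and 2<u[1]<225 else np.nan)
            d=np.diff(prof)
            if np.isnan(d).any(): continue
            k=np.argmin(d)
            if d[k]<-3: P.append([th,rr[k]+.0002])
        P=np.array(P);xy=Cw+P[:,1:]*np.c_[np.cos(P[:,0]),np.sin(P[:,0])]
        s=least_squares(lambda v:np.hypot(xy[:,0]-v[0],xy[:,1]-v[1])-v[2],[*Cw,.1],loss='soft_l1',f_scale=.0005)
        Cw=s.x[:2]
    print('rim',len(P),s.x.round(4),np.std(s.fun).round(5)); return Cw
def ang(uv,c,C,z=.089):
    p=ray('w',uv,z,c);d=p[:2]-C[:2];print(uv,p.round(4),'r',np.hypot(*d).round(4),'ang',np.degrees(np.arctan2(d[1],d[0])).round(2))
E
python3 - <<'E'
from h import *
im=cv2.imread('pics/a4.png')[:,:,::-1].copy()
c=cam('wrist');C=rim(im,c);ang((436,110),c,C)
cv2.imwrite('pics/a4c.png',cv2.resize(im[85:135,405:465,::-1],None,fx=8,fy=8,interpolation=cv2.INTER_CUBIC))
im=cv2.imread('pics/w4.png')
E
```

```text
rim 47 [0.5211 0.1522 0.1007] 0.00017
(436, 110) [0.5402 0.0823 0.089 ] r 0.0725 ang -74.76
```

View pics/a4c.png

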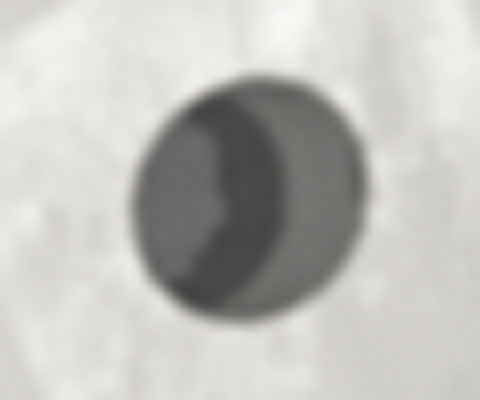

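Emit:
{"api": "step_arm", "payload": {"commands": [{"x":0.002,"y":0,"z":0,"rx":0,"ry":0,"rz":0,"hand":1},{"x":0.001,"y":0,"z":0,"rx":0,"ry":0,"rz":0,"hand":1},{"x":0.0006,"y":0,"z":0,"rx":0,"ry":0,"rz":0,"hand":1},{"x":0,"y":0,"z":0,"rx":0,"ry":0,"rz":0,"hand":1}]}}

```text
time: 11.28
position: [0.4809, 0.161, 0.1105]
orientation: [-0.085, 0.702, -0.085, -0.702]
contact_force: [-1.6, -0.5, 2.0]
finger_gap: 0.007
```

Emit:
{"api": "step_arm", "payload": {"commands": [{"x":0,"y":0.0036,"z":-0.0003,"rx":-0.05,"ry":0,"rz":0,"hand":1},{"x":0,"y":0.006,"z":-0.0005,"rx":-0.0833,"ry":0,"rz":0,"hand":1},{"x":0,"y":0.0072,"z":-0.0007,"rx":-0.1,"ry":0,"rz":0,"hand":1},{"x":0,"y":0.0072,"z":-0.0007,"rx":-0.1,"ry":0,"rz":0,"hand":1},{"x":0,"y":0.0072,"z":-0.0007,"rx":-0.1,"ry":0,"rz":0,"hand":1},{"x":0,"y":0.0072,"z":-0.0007,"rx":-0.1,"ry":0,"rz":0,"hand":1},{"x":0,"y":0.0072,"z":-0.0007,"rx":-0.1,"ry":0,"rz":0,"hand":1},{"x":0,"y":0.0072,"z":-0.0007,"rx":-0.1,"ry":0,"rz":0,"hand":1},{"x":0,"y":0.006,"z":-0.0005,"rx":-0.0833,"ry":0,"rz":0,"hand":1},{"x":0,"y":0.0036,"z":-0.0003,"rx":-0.05,"ry":0,"rz":0,"hand":1}]}}

```text
time: 12.52
position: [0.4904, 0.1257, 0.1106]
orientation: [0.232, 0.668, 0.232, -0.668]
contact_force: [1.1, 0.0, 1.4]
finger_gap: 0.005
```

Emit:
{"api": "step_arm", "payload": {"commands": [{"x":0,"y":0.0024,"z":-0.0002,"rx":-0.035,"ry":0,"rz":0,"hand":1},{"x":0,"y":0,"z":0,"rx":0,"ry":0,"rz":0,"hand":1}]}}

```text
time: 12.78
position: [0.4913, 0.1247, 0.1106]
orientation: [0.243, 0.664, 0.243, -0.664]
contact_force: [-0.6, -0.4, 1.4]
finger_gap: 0.007
```

Run:
```python
from h import *
o,T=st();c=cam('wrist');im=save('wrist','a5.png');st()
C=rim(im,c)
cv2.imwrite('pics/a5c.png',cv2.resize(im[20:170,380:580,::-1],None,fx=4,fy=4,interpolation=cv2.INTER_CUBIC))
```

```text
t 12.775 p [0.4913 0.1247 0.1106] yaw_y -49.74 tilt [ 4.e-04 -1.e-04 -1.e+00] F [-0.58 -0.41  1.4 ] gap 0.007
t 12.825 p [0.4912 0.1248 0.1105] yaw_y -49.78 tilt [ 3.e-04 -1.e-04 -1.e+00] F [ 0.26 -0.44  1.94] gap 0.004
rim 46 [0.521  0.1521 0.1007] 0.00014
```

View pics/a5c.png

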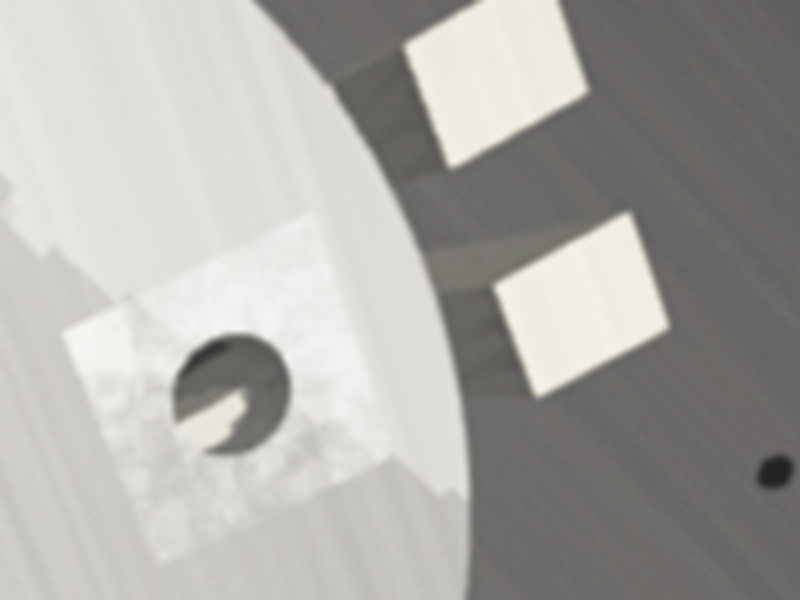

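Run:
```python
from h import *
c=cam('wrist');C=np.array([.521,.1521])
m=lambda u,v:((u+.5)/4-.5+380,(v+.5)/4-.5+20)
for p in [(232,394),(451,168),(588,92),(495,287),(631,212),(473,227.5),(609.5,152)]: ang(m(*p),c,C)
```

```text
(437.625, 118.125) [0.5875 0.1229 0.089 ] r 0.0726 ang -23.68
(492.375, 61.625) [0.6248 0.1218 0.089 ] r 0.1081 ang -16.25
(526.625, 42.625) [0.6417 0.1154 0.089 ] r 0.1262 ang -16.89
(503.375, 91.375) [0.619  0.1066 0.089 ] r 0.1081 ang -24.92
(537.375, 72.625) [0.6363 0.1002 0.089 ] r 0.1264 ang -24.22
(497.875, 76.5) [0.6219 0.1143 0.089 ] r 0.1078 ang -20.53
(532.0, 57.625) [0.639  0.1079 0.089 ] r 0.126 ang -20.52
```

Emit:
{"api": "step_arm", "payload": {"commands": [{"x":0.0004,"y":0,"z":0,"rx":0,"ry":0,"rz":0,"hand":1},{"x":0,"y":0.0019,"z":-0.0001,"rx":-0.0267,"ry":0,"rz":0,"hand":1},{"x":0,"y":0.0019,"z":-0.0001,"rx":-0.0267,"ry":0,"rz":0,"hand":1},{"x":0,"y":0,"z":0,"rx":0,"ry":0,"rz":0,"hand":1}]}}

```text
time: 13.32
position: [0.4929, 0.1231, 0.1103]
orientation: [0.262, 0.657, 0.262, -0.657]
contact_force: [0.8, 0.4, 3.1]
finger_gap: 0.005
```

Run:
```python
from h import *
o,T=st();c=cam('wrist');im=save('wrist','a6.png');st()
C=rim(im,c)
cv2.imwrite('pics/a6c.png',cv2.resize(im[20:170,380:580,::-1],None,fx=4,fy=4,interpolation=cv2.INTER_CUBIC))
```

```text
t 13.325 p [0.4929 0.1231 0.1103] yaw_y -46.49 tilt [ 4.e-04 -1.e-04 -1.e+00] F [0.84 0.45 3.07] gap 0.005
t 13.375 p [0.4928 0.1231 0.1102] yaw_y -46.53 tilt [ 2.e-04 -0.e+00 -1.e+00] F [-0.66  0.77  2.49] gap 0.005
rim 46 [0.5212 0.1523 0.1006] 8e-05
```

View pics/a6c.png

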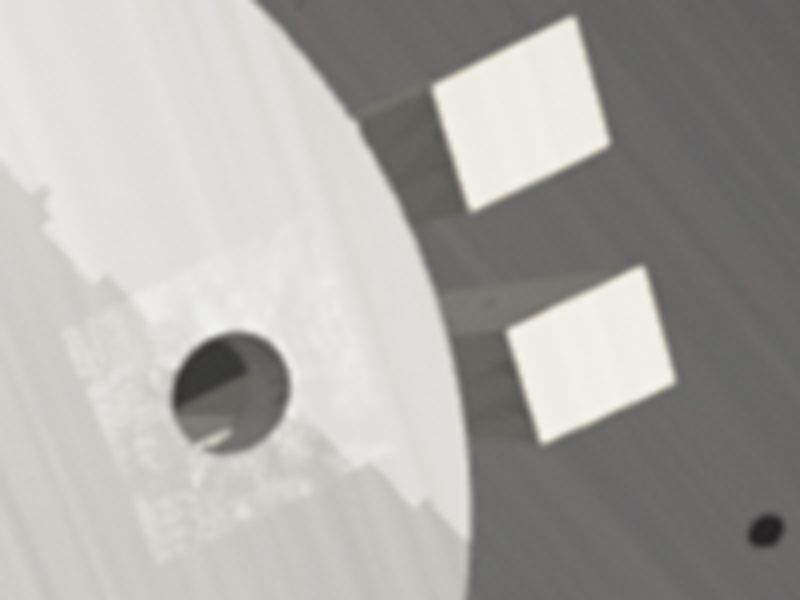

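Run:
```python
from h import *
c=cam('wrist');C=np.array([.5212,.1523])
m=lambda u,v:((u+.5)/4-.5+380,(v+.5)/4-.5+20)
for p in [(231.5,392),(471,212),(610,146),(507,328),(643,267)]: ang(m(*p),c,C)
```

```text
(437.5, 117.625) [0.5891 0.1271 0.089 ] r 0.0724 ang -20.39
(497.375, 72.625) [0.6247 0.1218 0.089 ] r 0.1079 ang -16.4
(532.125, 56.125) [0.6416 0.1153 0.089 ] r 0.126 ang -17.08
(506.375, 101.625) [0.6193 0.107  0.089 ] r 0.108 ang -24.78
(540.375, 86.375) [0.636  0.1003 0.089 ] r 0.126 ang -24.36
```

Emit:
{"api": "step_arm", "payload": {"commands": [{"x":-0.001,"y":0,"z":0,"rx":0,"ry":0,"rz":0,"hand":1},{"x":-0.004,"y":0,"z":0,"rx":0,"ry":0,"rz":0,"hand":1},{"x":-0.03,"y":0,"z":0,"rx":0,"ry":0,"rz":0,"hand":1},{"x":-0.06,"y":0,"z":0,"rx":0,"ry":0,"rz":0,"hand":1},{"x":0,"y":0,"z":0,"rx":0,"ry":0,"rz":0,"hand":0},{"x":0,"y":0,"z":0,"rx":0,"ry":0,"rz":0,"hand":0}]}}

```text
time: 14.12
position: [0.4927, 0.1232, 0.1675]
orientation: [0.262, 0.657, 0.262, -0.657]
contact_force: [0.6, -0.2, -0.6]
finger_gap: 0.169
```

Run:
```python
from h import *
o,T=st();c=cam('wrist');im=save('wrist','a7.png')
cv2.imwrite('pics/a7c.png',cv2.resize(im[20:170,350:550,::-1],None,fx=4,fy=4,interpolation=cv2.INTER_CUBIC))
C=rim(im,c)
for n in ['hole','slot']: print(n,[(r['conf'],(np.array(r['position'])*[640,400]).round(1)) for r in manip.recognise(n,'wrist')[:2]])
```

```text
t 14.125 p [0.4927 0.1232 0.1675] yaw_y -46.52 tilt [ 4.e-04  1.e-04 -1.e+00] F [ 0.63 -0.22 -0.57] gap 0.169
rim 68 [0.5211 0.1521 0.1006] 0.00028
hole [(0.7, array([319.8, 138.7]))]
slot [(0.64, array([320.3, 138. ]))]
```

View pics/a7c.png

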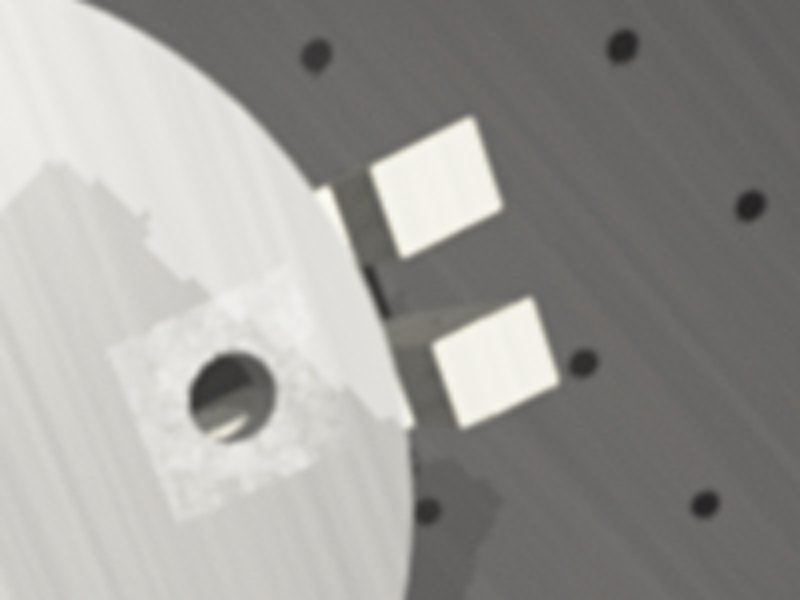

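Run:
```python
from h import *
c=cam('wrist');C=np.array([.5211,.1521])
m=lambda u,v:((u+.5)/4-.5+350,(v+.5)/4-.5+20)
for p in [(232,397),(404,258),(501,208),(432,345),(531,298)]: ang(m(*p),c,C)
```

```text
(407.625, 118.875) [0.5878 0.1261 0.089 ] r 0.0716 ang -21.33
(450.625, 84.125) [0.6239 0.1218 0.089 ] r 0.1071 ang -16.43
(474.875, 71.625) [0.6405 0.116  0.089 ] r 0.1247 ang -16.84
(457.625, 105.875) [0.618  0.1071 0.089 ] r 0.1068 ang -24.91
(482.375, 94.125) [0.6349 0.1007 0.089 ] r 0.1249 ang -24.32
```

Emit:
{"api": "step_arm", "payload": {"commands": [{"x":0,"y":0.0486,"z":0.0541,"rx":0,"ry":0,"rz":0,"hand":0},{"x":0,"y":0.0486,"z":0.0541,"rx":0,"ry":0,"rz":0,"hand":0},{"x":0,"y":0.0486,"z":0.0541,"rx":0,"ry":0,"rz":0,"hand":0},{"x":0,"y":0.0486,"z":0.0541,"rx":0,"ry":0,"rz":0,"hand":0},{"x":0,"y":0.0486,"z":0.0541,"rx":0,"ry":0,"rz":0,"hand":0},{"x":0,"y":0.0486,"z":0.0541,"rx":0,"ry":0,"rz":0,"hand":0},{"x":0,"y":0.0486,"z":0.0541,"rx":0,"ry":0,"rz":0,"hand":0},{"x":0,"y":0.0486,"z":0.0541,"rx":0,"ry":0,"rz":0,"hand":0},{"x":0,"y":0,"z":0,"rx":0,"ry":0,"rz":0,"hand":0}]}}

```text
time: 15.4
position: [0.4641, -0.2268, 0.1664]
orientation: [-0.261, -0.657, -0.261, 0.658]
contact_force: [0.5, 0.5, 0.2]
finger_gap: 0.5
```

Run:
```python
from h import *
o,T=st();c=cam('wrist');im=save('wrist','b1.png');st()
p=[.4645,-.225];print(proj('w',[*p,.102],c),proj('w',[*p,.056],c))
```

```text
t 15.4 p [ 0.4641 -0.2268  0.1664] yaw_y -46.7 tilt [-1.4e-03  5.0e-04 -1.0e+00] F [0.52 0.52 0.15] gap 0.5
t 15.45 p [ 0.4643 -0.2255  0.1665] yaw_y -46.64 tilt [-1.2e-03  8.0e-04 -1.0e+00] F [ 0.02 -0.05  0.1 ] gap 0.501
[317.00016396 217.69430553] [317.2868281  200.57538393]
```

View pics/b1.png

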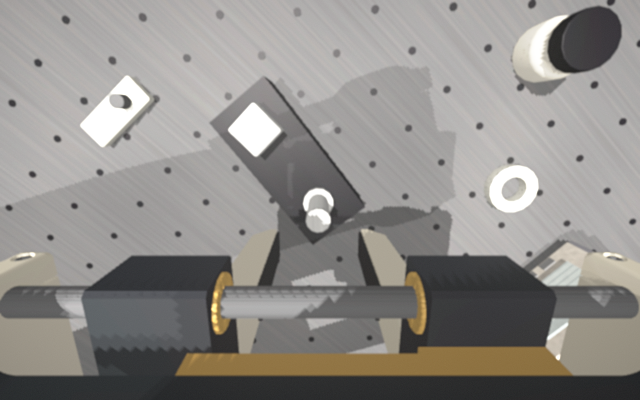

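Run:
```python
from h import *
o,T=st();c=cam('wrist');im=save('wrist','b2.png');st()
cv2.imwrite('pics/b2c.png',cv2.resize(im[180:240,280:360,::-1],None,fx=8,fy=8,interpolation=cv2.INTER_CUBIC))
for z in (.102,.056):
  p=[.4645,-.225,z];u=proj('w',p,c);print(u,(u-[280,180])*8+3.5)
```

```text
t 15.45 p [ 0.4643 -0.2255  0.1665] yaw_y -46.64 tilt [-1.2e-03  8.0e-04 -1.0e+00] F [ 0.02 -0.05  0.1 ] gap 0.501
t 15.5 p [ 0.4645 -0.2247  0.1666] yaw_y -46.58 tilt [-1.e-03  7.e-04 -1.e+00] F [-0.45  0.81 -0.11] gap 0.5
[318.08704112 219.03305735] [308.19632892 315.76445878]
[318.1995504  201.73150487] [309.09640324 177.35203897]
```

View pics/b2c.png

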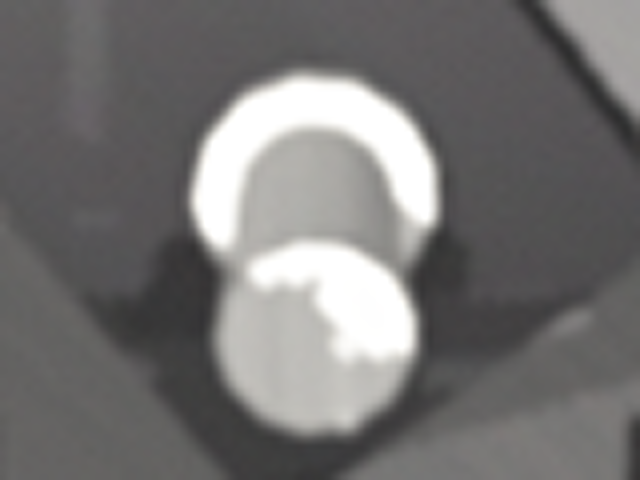

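Run:
```python
from h import *
o,T=st();c=cam('wrist');im=save('wrist','b3.png');st()
cv2.imwrite('pics/b3c.png',cv2.resize(im[180:240,280:360,::-1],None,fx=8,fy=8,interpolation=cv2.INTER_CUBIC))
m=lambda u,v:((u-3.5)/8+280,(v-3.5)/8+180)
print(ray('w',m(316,338),.102,c),ray('w',m(316,195),.056,c))
```

```text
t 15.5 p [ 0.4645 -0.2247  0.1666] yaw_y -46.58 tilt [-1.e-03  7.e-04 -1.e+00] F [-0.45  0.81 -0.11] gap 0.5
t 15.55 p [ 0.4647 -0.2242  0.1668] yaw_y -46.53 tilt [-6.e-04  6.e-04 -1.e+00] F [-0.43  0.16 -0.94] gap 0.5
[ 0.46360621 -0.22623141  0.102     ] [ 0.46375504 -0.22616471  0.056     ]
```

View pics/b3c.png

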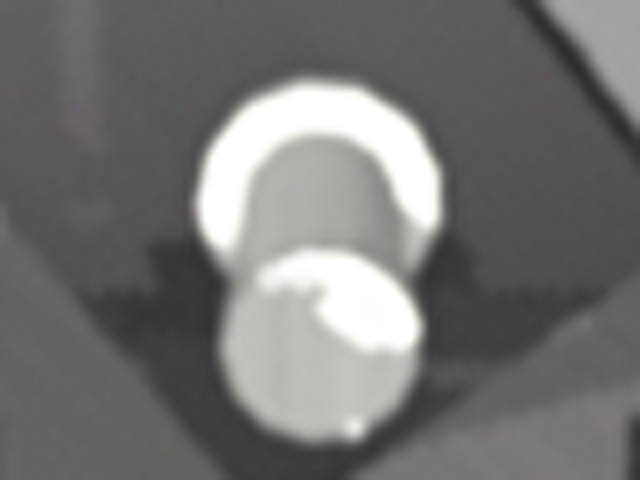

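Emit:
{"api": "step_arm", "payload": {"commands": [{"x":0,"y":0.0015,"z":0.0045,"rx":0,"ry":0,"rz":0,"hand":0},{"x":0.02,"y":0,"z":0,"rx":0,"ry":0,"rz":0,"hand":0},{"x":0.04,"y":0,"z":0,"rx":0,"ry":0,"rz":0,"hand":0},{"x":0.04,"y":0,"z":0,"rx":0,"ry":0,"rz":0,"hand":0},{"x":0.025,"y":0,"z":0,"rx":0,"ry":0,"rz":0,"hand":0},{"x":0.009,"y":0,"z":0,"rx":0,"ry":0,"rz":0,"hand":0},{"x":0,"y":0,"z":0,"rx":0,"ry":0,"rz":0,"hand":0},{"x":0,"y":0,"z":0,"rx":0,"ry":0,"rz":0,"hand":0}]}}

```text
time: 16.55
position: [0.4638, -0.2274, 0.0876]
orientation: [0.262, 0.657, 0.262, -0.657]
contact_force: [-0.1, -0.0, -0.1]
finger_gap: 0.502
```

Run:
```python
from h import *
o,T=st();c=cam('wrist');im=save('wrist','b4.png');st()
print(proj('w',[*o['position'][:2],.102],c))
```

```text
t 16.55 p [ 0.4638 -0.2274  0.0876] yaw_y -46.52 tilt [ 1.e-03 -5.e-04 -1.e+00] F [-0.06 -0.02 -0.08] gap 0.502
t 16.6 p [ 0.4638 -0.2274  0.0876] yaw_y -46.52 tilt [ 1.e-03 -6.e-04 -1.e+00] F [-0.21 -0.09 -0.16] gap 0.499
[318.30854555 274.12814387]
```

View pics/b4.png

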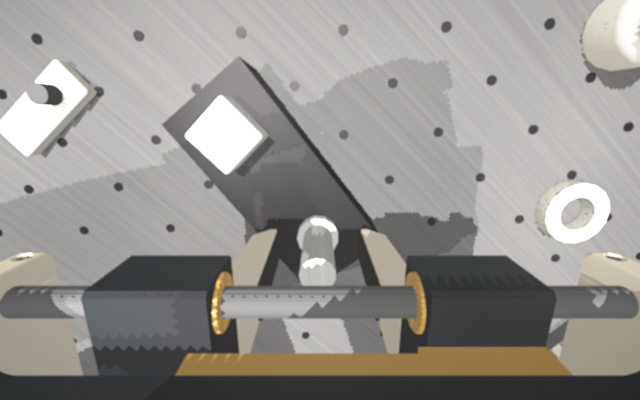

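Emit:
{"api": "step_arm", "payload": {"commands": [{"x":0.002,"y":0,"z":0,"rx":0,"ry":0,"rz":0,"hand":1},{"x":0,"y":0,"z":0,"rx":0,"ry":0,"rz":0,"hand":1},{"x":0,"y":0,"z":0,"rx":0,"ry":0,"rz":0,"hand":1},{"x":0,"y":0,"z":0,"rx":0,"ry":0,"rz":0,"hand":1},{"x":0,"y":0,"z":0,"rx":0,"ry":0,"rz":0,"hand":1},{"x":0,"y":0,"z":0,"rx":0,"ry":0,"rz":0,"hand":1}], "newtons": 35}}

```text
time: 17.35
position: [0.4634, -0.2273, 0.0857]
orientation: [0.262, 0.657, 0.262, -0.657]
contact_force: [0.4, -0.4, 0.5]
finger_gap: 0.189
```

Emit:
{"api": "step_arm", "payload": {"commands": [{"x":-0.015,"y":0,"z":0,"rx":0,"ry":0,"rz":0,"hand":1},{"x":-0.04,"y":0,"z":0,"rx":0,"ry":0,"rz":0,"hand":1},{"x":-0.06,"y":0,"z":0,"rx":0,"ry":0,"rz":0,"hand":1},{"x":-0.05,"y":0,"z":0,"rx":0,"ry":0,"rz":0,"hand":1},{"x":-0.015,"y":0,"z":0,"rx":0,"ry":0,"rz":0,"hand":1},{"x":0,"y":0,"z":0,"rx":0,"ry":0,"rz":0,"hand":1}]}}

```text
time: 18.1
position: [0.4634, -0.2273, 0.1934]
orientation: [0.262, 0.657, 0.262, -0.657]
contact_force: [-0.6, 0.0, -0.3]
finger_gap: 0.189
```

Run:
```python
from h import *
o,T=st();c=cam('wrist');im=save('wrist','d1.png');st()
p=o['position']
for d in (.0163,-.0297,-.0757): print(proj('w',[*p[:2],p[2]+d],c))
save('side','d1s.png')
t=o['position'];tg=np.array([.5886,.1267]);d=np.array([*(tg-t[:2]),0]);print(T.T@d/.6)
```

```text
t 18.1 p [ 0.4634 -0.2273  0.1934] yaw_y -46.53 tilt [ 2.e-04 -1.e-04 -1.e+00] F [-0.59  0.04 -0.33] gap 0.189
t 18.15 p [ 0.4632 -0.2271  0.1926] yaw_y -46.52 tilt [-8.e-04  4.e-04 -1.e+00] F [ 0.11 -0.64 -1.32] gap 0.188
[318.26411914 276.18214484]
[318.2592075  238.29254604]
[318.25616979 214.85893914]
[-3.36143862e-05 -2.84580890e-01 -5.57333462e-01]
```

View pics/d1.png

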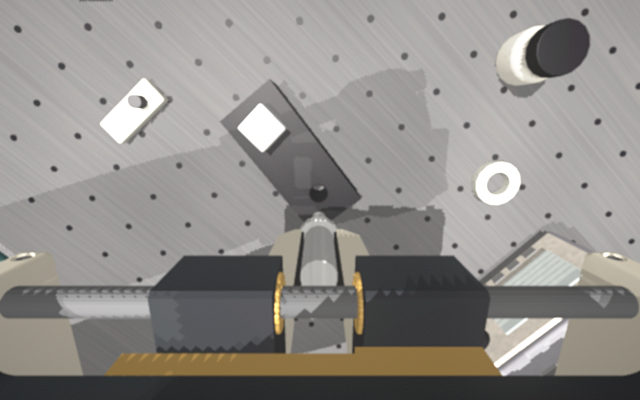

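View pics/d1s.png

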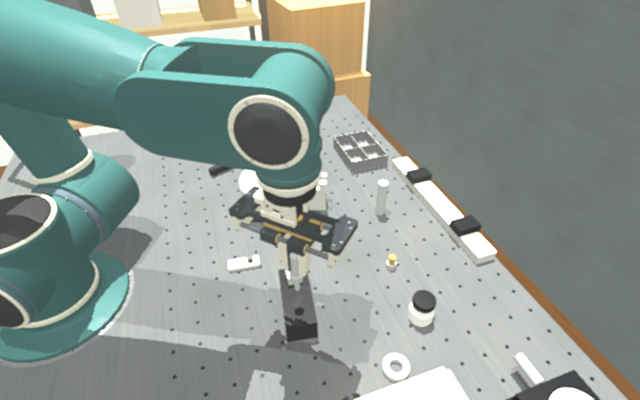

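Emit:
{"api": "step_arm", "payload": {"commands": [{"x":0,"y":-0.02,"z":-0.04,"rx":0,"ry":0,"rz":0,"hand":1},{"x":0,"y":-0.0356,"z":-0.07,"rx":0,"ry":0,"rz":0,"hand":1},{"x":0,"y":-0.0356,"z":-0.07,"rx":0,"ry":0,"rz":0,"hand":1},{"x":0,"y":-0.0356,"z":-0.07,"rx":0,"ry":0,"rz":0,"hand":1},{"x":0,"y":-0.0356,"z":-0.07,"rx":0,"ry":0,"rz":0,"hand":1},{"x":0,"y":-0.0356,"z":-0.07,"rx":0,"ry":0,"rz":0,"hand":1},{"x":0,"y":-0.0356,"z":-0.07,"rx":0,"ry":0,"rz":0,"hand":1},{"x":0,"y":-0.031,"z":-0.0573,"rx":0,"ry":0,"rz":0,"hand":1},{"x":0,"y":-0.02,"z":-0.04,"rx":0,"ry":0,"rz":0,"hand":1},{"x":0,"y":0,"z":0,"rx":0,"ry":0,"rz":0,"hand":1}]}}

```text
time: 19.45
position: [0.5884, 0.128, 0.1918]
orientation: [-0.262, -0.656, -0.263, 0.657]
contact_force: [-0.6, -0.6, -1.8]
finger_gap: 0.185
```

Emit:
{"api": "step_arm", "payload": {"commands": [{"x":0.015,"y":0,"z":0,"rx":0,"ry":0,"rz":0,"hand":1},{"x":0,"y":0,"z":0,"rx":0,"ry":0,"rz":0,"hand":1},{"x":0,"y":0,"z":0,"rx":0,"ry":0,"rz":0,"hand":1}]}}

```text
time: 19.82
position: [0.5885, 0.126, 0.1845]
orientation: [-0.262, -0.657, -0.262, 0.657]
contact_force: [-0.3, -0.6, -1.2]
finger_gap: 0.187
```

Run:
```python
from h import *
o,T=st();c=cam('wrist');im=save('wrist','d2.png');st()
p=o['position']
print('tip',proj('w',[*p[:2],p[2]-.0757],c),'below tip at wheel',proj('w',[*p[:2],.089],c))
cv2.imwrite('pics/d2c.png',cv2.resize(im[130:270,220:420,::-1],None,fx=4,fy=4,interpolation=cv2.INTER_CUBIC))
```

```text
t 19.825 p [0.5885 0.126  0.1845] yaw_y -46.57 tilt [-1.e-04 -1.e-04 -1.e+00] F [-0.28 -0.61 -1.21] gap 0.187
t 19.875 p [0.5885 0.1262 0.1848] yaw_y -46.57 tilt [ 2.e-04  1.e-04 -1.e+00] F [-0.28 -0.53 -1.55] gap 0.19
tip [318.306134   214.85659408] below tip at wheel [318.30808885 207.29424817]
```

View pics/d2c.png

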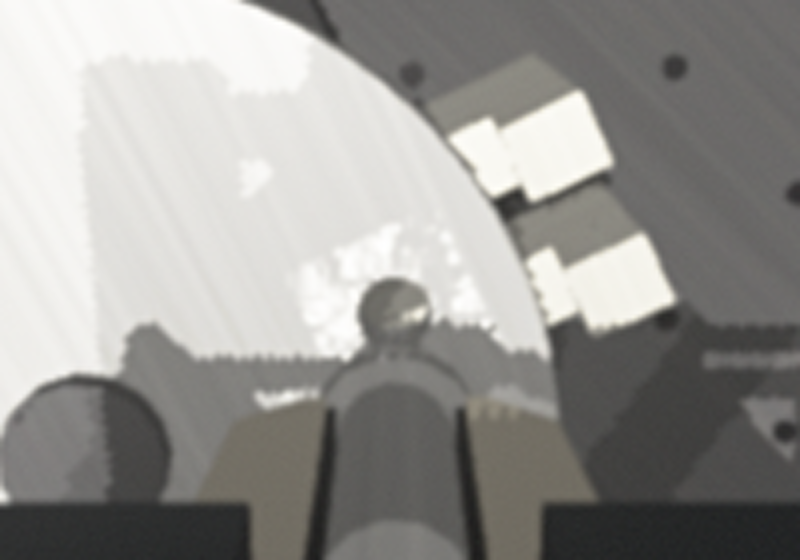

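Emit:
{"api": "step_arm", "payload": {"commands": [{"x":0.015,"y":0,"z":0,"rx":0,"ry":0,"rz":0,"hand":1},{"x":0.01,"y":0,"z":0,"rx":0,"ry":0,"rz":0,"hand":1},{"x":0.006,"y":0,"z":0,"rx":0,"ry":0,"rz":0,"hand":1},{"x":0.006,"y":0,"z":0,"rx":0,"ry":0,"rz":0,"hand":1},{"x":0,"y":0,"z":0,"rx":0,"ry":0,"rz":0,"hand":1}]}}

```text
time: 20.5
position: [0.5885, 0.1267, 0.1621]
orientation: [-0.262, -0.657, -0.262, 0.657]
contact_force: [-0.2, 0.4, -1.5]
finger_gap: 0.187
```

Run:
```python
from h import *
o,T=st();c=cam('wrist');im=save('wrist','d3.png');st()
cv2.imwrite('pics/d3c.png',cv2.resize(im[130:270,220:420,::-1],None,fx=4,fy=4,interpolation=cv2.INTER_CUBIC))
```

```text
t 20.5 p [0.5885 0.1267 0.1621] yaw_y -46.52 tilt [-4.e-04 -1.e-04 -1.e+00] F [-0.22  0.43 -1.48] gap 0.187
t 20.55 p [0.5886 0.1267 0.1624] yaw_y -46.52 tilt [-0. -0. -1.] F [ 0.04 -0.3  -1.17] gap 0.189
```

View pics/d3c.png

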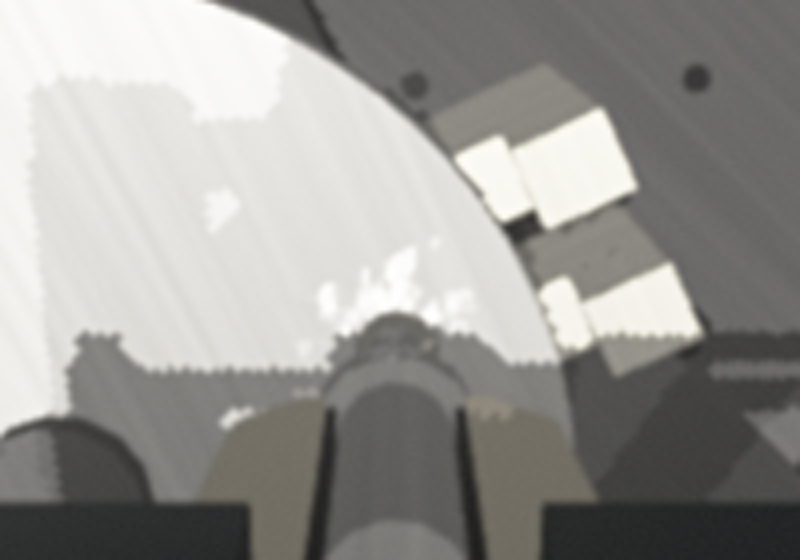

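Emit:
{"api": "step_arm", "payload": {"commands": [{"x":0.008,"y":0,"z":0,"rx":0,"ry":0,"rz":0,"hand":1},{"x":0.008,"y":0,"z":0,"rx":0,"ry":0,"rz":0,"hand":1},{"x":0.008,"y":0,"z":0,"rx":0,"ry":0,"rz":0,"hand":1},{"x":0,"y":0,"z":0,"rx":0,"ry":0,"rz":0,"hand":1}]}}

```text
time: 21.05
position: [0.5884, 0.1267, 0.1474]
orientation: [-0.262, -0.657, -0.262, 0.657]
contact_force: [1.8, 0.4, -0.2]
finger_gap: 0.188
```

Emit:
{"api": "step_arm", "payload": {"commands": [{"x":0.008,"y":0,"z":0,"rx":0,"ry":0,"rz":0,"hand":1},{"x":0.008,"y":0,"z":0,"rx":0,"ry":0,"rz":0,"hand":1},{"x":0,"y":0,"z":0,"rx":0,"ry":0,"rz":0,"hand":1}]}}

```text
time: 21.42
position: [0.5884, 0.1267, 0.1378]
orientation: [-0.262, -0.657, -0.262, 0.657]
contact_force: [0.5, 0.5, -1.5]
finger_gap: 0.186
```

Emit:
{"api": "step_arm", "payload": {"commands": [{"x":0.008,"y":0,"z":0,"rx":0,"ry":0,"rz":0,"hand":1},{"x":0.008,"y":0,"z":0,"rx":0,"ry":0,"rz":0,"hand":1},{"x":0.003,"y":0,"z":0,"rx":0,"ry":0,"rz":0,"hand":1},{"x":0,"y":0,"z":0,"rx":0,"ry":0,"rz":0,"hand":1}]}}

```text
time: 21.92
position: [0.5885, 0.1267, 0.1268]
orientation: [-0.262, -0.657, -0.262, 0.657]
contact_force: [-0.7, 0.7, -1.3]
finger_gap: 0.188
```

Emit:
{"api": "step_arm", "payload": {"commands": [{"x":0.0015,"y":0,"z":0,"rx":0,"ry":0,"rz":0,"hand":1},{"x":0,"y":0,"z":0,"rx":0,"ry":0,"rz":0,"hand":1}]}}

```text
time: 22.18
position: [0.5886, 0.1267, 0.1262]
orientation: [0.262, 0.657, 0.262, -0.657]
contact_force: [0.4, -0.3, -1.9]
finger_gap: 0.186
```

Emit:
{"api": "step_arm", "payload": {"commands": [{"x":0.001,"y":0,"z":0,"rx":0,"ry":0,"rz":0,"hand":1},{"x":0.001,"y":0,"z":0,"rx":0,"ry":0,"rz":0,"hand":1},{"x":0,"y":0,"z":0,"rx":0,"ry":0,"rz":0,"hand":1}]}}

```text
time: 22.55
position: [0.5886, 0.1267, 0.1248]
orientation: [-0.262, -0.657, -0.262, 0.657]
contact_force: [-0.2, 0.4, -1.4]
finger_gap: 0.183
```

Run:
```python
from h import *
o,T=st();c=cam('wrist');im=save('wrist','d4.png');st();manip.grab_frame('wrist');st()
```

```text
t 22.55 p [0.5886 0.1267 0.1248] yaw_y -46.53 tilt [-1.e-04 -0.e+00 -1.e+00] F [-0.15  0.45 -1.42] gap 0.183
t 22.6 p [0.5886 0.1267 0.1249] yaw_y -46.53 tilt [ 0.  0. -1.] F [ 1.12  0.48 -1.81] gap 0.186
t 22.65 p [0.5886 0.1267 0.1249] yaw_y -46.53 tilt [-0.  0. -1.] F [ 0.57  0.04 -1.06] gap 0.188
```

View pics/d4.png

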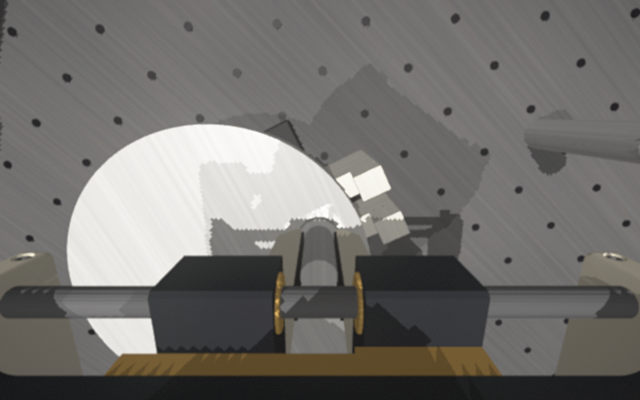

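Emit:
{"api": "step_arm", "payload": {"commands": [{"x":0.0008,"y":0,"z":0,"rx":0,"ry":0,"rz":0,"hand":1},{"x":0,"y":0,"z":0,"rx":0,"ry":0,"rz":0,"hand":1}]}}

```text
time: 22.9
position: [0.5886, 0.1267, 0.1245]
orientation: [0.262, 0.657, 0.262, -0.657]
contact_force: [0.1, -0.8, 0.1]
finger_gap: 0.187
```

Emit:
{"api": "step_arm", "payload": {"commands": [{"x":0.0005,"y":0,"z":0,"rx":0,"ry":0,"rz":0,"hand":1},{"x":0,"y":0,"z":0,"rx":0,"ry":0,"rz":0,"hand":1}]}}

```text
time: 23.15
position: [0.5887, 0.1267, 0.1242]
orientation: [0.262, 0.657, 0.262, -0.657]
contact_force: [1.2, 0.4, 0.4]
finger_gap: 0.184
```

Emit:
{"api": "step_arm", "payload": {"commands": [{"x":0,"y":0,"z":0,"rx":0,"ry":0,"rz":0,"hand":0.2},{"x":0,"y":0,"z":0,"rx":0,"ry":0,"rz":0,"hand":0.2},{"x":0,"y":0,"z":0,"rx":0,"ry":0,"rz":0,"hand":0.2},{"x":0,"y":0,"z":0,"rx":0,"ry":0,"rz":0,"hand":0.2}]}}

```text
time: 23.65
position: [0.5886, 0.1267, 0.1241]
orientation: [0.262, 0.657, 0.262, -0.657]
contact_force: [0.3, 0.4, 0.2]
finger_gap: 0.403
```

Emit:
{"api": "step_arm", "payload": {"commands": [{"x":-0.02,"y":0,"z":0,"rx":0,"ry":0,"rz":0,"hand":0.2},{"x":-0.05,"y":0,"z":0,"rx":0,"ry":0,"rz":0,"hand":0.2},{"x":-0.06,"y":0,"z":0,"rx":0,"ry":0,"rz":0,"hand":0.2},{"x":-0.04,"y":0,"z":0,"rx":0,"ry":0,"rz":0,"hand":0.2},{"x":-0.02,"y":0,"z":0.05,"rx":0,"ry":0,"rz":0,"hand":0.2},{"x":0,"y":0,"z":0.05,"rx":0,"ry":0,"rz":0,"hand":0.2},{"x":0,"y":0,"z":0,"rx":0,"ry":0,"rz":0,"hand":0.2},{"x":0,"y":0,"z":0,"rx":0,"ry":0,"rz":0,"hand":0.2}]}}

```text
time: 24.65
position: [0.5453, 0.0856, 0.2387]
orientation: [0.262, 0.657, 0.262, -0.657]
contact_force: [0.3, 0.2, 0.3]
finger_gap: 0.403
```

Run:
```python
from h import *
o,T=st();c=cam('wrist');im=save('wrist','e1.png');s=save('side','e1s.png');st()
for z in (.141,.095): print(proj('w',[.5885,.1267,z],c))
print('side',[proj('side',[.5885,.1267,z]).round(1) for z in (.141,.095,.089)])
cv2.imwrite('pics/e1c.png',cv2.resize(s[120:240,220:360,::-1],None,fx=5,fy=5,interpolation=cv2.INTER_CUBIC))
```

```text
t 24.65 p [0.5453 0.0856 0.2387] yaw_y -46.54 tilt [ 8.e-04  2.e-04 -1.e+00] F [0.32 0.21 0.32] gap 0.403
t 24.75 p [0.5454 0.0858 0.2382] yaw_y -46.51 tilt [-1.e-04  1.e-04 -1.e+00] F [-0.39 -0.35 -0.45] gap 0.399
[318.09475185 134.08196642]
[318.11075685 131.18948538]
side [array([305. , 160.6]), array([305.6, 175.5]), array([305.7, 177.3])]
```

View pics/e1.png

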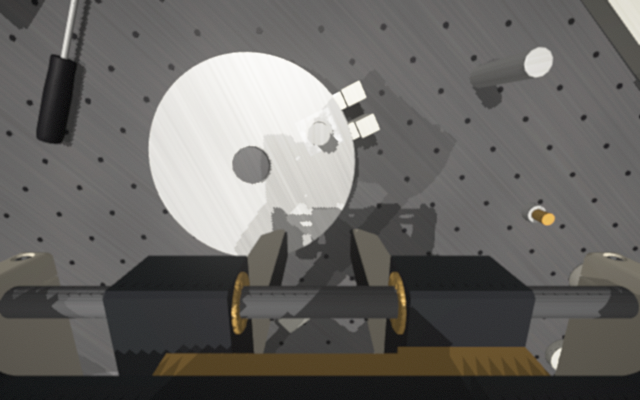

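View pics/e1c.png

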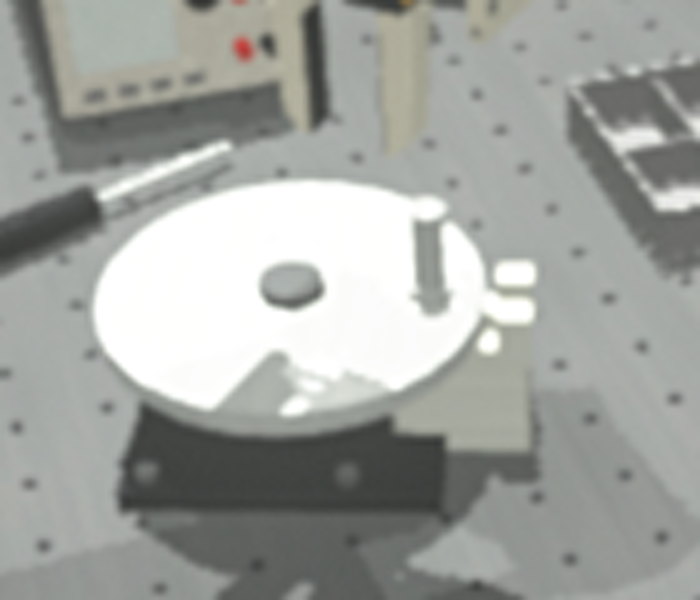

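Run:
```python
from h import *
a=cv2.imread('pics/e1s.png')[:,:,::-1]
b=save('side','f1.png');print('diff wheel area',np.abs(a[150:200,235:330].astype(int)-b[150:200,235:330]).max())
print(manip.finish_job())
```

```text
diff wheel area 24
the job is handed in; nothing more can be done
None
```

The wheel is stopped with its hole over the slot. The lock pin is through it with its collar on the wheel, released, and the job was handed in at about 25 s. I was not told the verdict.

- **Braking:** I touched the face with closed, empty fingers at 40 mm radius; no reading showed more than about 4 N. The wheel stopped roughly 125° short of the slot. I then turned it there by friction with the same light touch, in two drags plus a 3° correction. So it did not brake straight to the slot.
- **Alignment:** With the finger still on, hole and slot agreed to about 0.3°. After lifting off they differed by 0.7° (about 0.9 mm), possibly because the arm was still settling.
- **Pin:** It was lifted from the rack, checked over the hole and lowered without side force. Contact came at the expected height, with about 2 N on the wheel when I let go.
- **Last checks:** In the side and wrist pictures the pin stands upright, with its top within about 1–2 pixels of the expected seated position in the side view. The gripper was clear. I made no later check of the stud and the other bench items, but no move touched them.
- **Not fully clean:** The last two side pictures differed by at most 24 grey levels in the wheel area. I did not look into it; I assumed it was moving arm shadow or image noise.

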